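# Stack the toroid sets on their studs in an open amplifier chassis

### The job

In the open amplifier chassis, build two stacks on the upright studs: on the blue plate's stud thread the white base disc first, then the yellow transformer, then the steel cap; on the orange plate's stud the copper choke, then the red cap. Each part must end lying flat and fully down on the one below, caps hub upwards as they lie now; lower the parts onto the studs rather than dropping them, let go of everything, and leave the bottle, capacitor and screwdriver where they are.

Things in the scene. Friction and masses are not known exactly. Their poses are not given: they have to be found in the camera images.
- mount_blue_seat (a point): Stud foot: centre of the top face of the blue plate (76 x 76 x 4 mm) on the floor of the fixed open black chassis; face 7 mm above the bench. The steel stud here, 8 mm diameter with tapered tip, rises 48 mm above the face. z up; x, y along the chassis, which is 190 mm along x, 400 mm along y, walls 40 mm above the bench. Studs stand 92 mm from both long walls; blue and orange may swap places.
- mount_orange_seat (a point): Stud foot: centre of the top face of the orange plate (76 x 76 x 4 mm) in the same chassis; face 7 mm above the bench. Its steel stud, 8 mm diameter with tapered tip, rises 34 mm above the face. z up; axes as for the blue plate. The two studs are 140 mm apart along y, each 70 mm from the chassis middle; the low heat sink and circuit board at the ends are over 75 mm from a stud.
- base_disc_mid (a point): Centre of the white plastic base disc: flat ring 60 mm outside diameter, 10 mm thick, 20 mm hole, 30 g; lies flat on the bench. Local z is the part's axis, up as it lies.
- transformer_mid (a point): Centre of the yellow-taped toroidal transformer: ring 64 mm outside diameter, 26 mm high, 24 mm hole, about 0.4 kg; lies flat on the bench. Local z is the part's axis, up as it lies.
- steel_cap_mid (a point): Centre (half-way up) of the bare steel cap: a round flange 54 mm diameter and 4 mm thick with a round hub on top, 26 mm diameter and 12 mm high (16 mm high overall, so this point is 8 mm above its underside), 16 mm hole right through, 80 g. It lies flange down, as it must be fitted; grip it by the hub. Local z is the part's axis, up as it lies.
- choke_mid (a point): Centre of the copper-wound choke: ring 50 mm outside diameter, 22 mm high, 22 mm hole, dark lines across its top, about 0.15 kg; lies flat on the bench. Local z is the part's axis, up as it lies.
- red_cap_mid (a point): Centre (half-way up) of the red plastic cap: flange 44 mm diameter and 4 mm thick, hub on top 26 mm diameter and 12 mm high (16 mm overall; this point is 8 mm above its underside), 16 mm hole right through, 30 g. Lies flange down, as it must be fitted; grip it by the hub. Local z is the part's axis, up as it lies.
- flux_bottle_mid (a point): Bystander: middle of a standing white bottle with a black screw top, 40 mm diameter, 90 mm high. Leave it where it is.
- capacitor_mid (a point): Bystander: middle of a standing blue can capacitor, 36 mm diameter, 45 mm high. Leave it where it is.
- screwdriver_grip (a point): Bystander: black handle of a screwdriver lying on the bench near the robot. Leave it where it is.
Things that resemble listed ones, but are neither listed nor needed, are in the scene too. Of the things that look like the part that bears choke_mid, take the one that is farthest to the robot's right at the start. Of the things shaped like the part that bears red_cap_mid, the red one is meant.

How it is judged:
By the outcome, as a careful person would: the job done as asked, in the order asked, and still so for the second after the job is handed in, with the robot touching nothing.
It also fails if it takes over 123 s, if anything falls off the work surface, if the arm or the gripper's body presses on something with over 40 N, if the wrist force passes 120 N, or if a joint passes its speed limit or range.

### The arm

A 7-joint arm with a two-finger parallel gripper is mounted at the origin on the work surface. World frame = base frame: x ahead of the robot, y to its left, z up, the work surface at z = 0. Lengths are in m, angles in rad, forces in N, time in s.
With the tool pointing down it reaches from about 0.425 to 0.8 m from the base axis. Payload 8.3 kg.
Tool frame: the origin (TCP) lies where the fingers leave the gripper's body, on its centre line; the fingertips stand 73 mm ahead of it and the grasp point (between the pads) lies robot.grip_depth ahead of it (robot.grip_depth is the distance from the TCP to the grasp point, in m); x points along the fingers, y is the direction in which the jaws open and shut, and the axes are right-handed (so a half turn about x gives the same grasp; the last joint's range is limited). The gripper opens to 85 mm and grips with 20 to 120 N. Pads are 22 mm wide; open, the fingers measure 114 mm over their backs; the gripper's body (76 mm by 85 mm) begins 54 mm behind the grasp point. The pads swing forward as they close: fully open they stand 13 mm farther back than shut.
Start: joints at [-1.258, 0.383, 0.016, 1.37, -0.006, 1.388, -0.046], TCP at [0.229, 0.581, 0.304] pointing down, gripper open.
Joint ranges: [-2.95, 2.95], [-0.25, 2.06], [-1.52, 1.56], [0.18, 2.33], [-1.44, 4.58], [0.02, 2.06], [-3.01, 3.01]. Speed limits (rad/s): [2.39, 2.39, 3.01, 3.01, 3.14, 3.14, 3.14].

### API

Orientations are given as a 3x3 rotation matrix whose columns are the frame's x, y, z axes.
In Python, from bench import robot, get_image gives the robot as it stands.
- The arm moves only by the tool play_rows, never from a script. Its argument "series" is a list of rows, each a list of 3 entries, a list of its own where there are three numbers: the shift along the tool's x, y, z in mm, then the turn about the tool's x in rad, then the gripper's target within -1 to 1 (fully open at 1, half-way at 0, shut at -1). In form: [[[dx, dy, dz], twist, claw], ...]. A call has 1 to 8 rows; each row shifts and turns the pose as measured when the row begins, along the tool's axes as they then stand; what a row does not reach is not made up. A row lasts 1/8 s, in which the tool goes at most 62.5 mm and 10.7 degrees, less where a joint would pass 70% of its speed; a pose out of reach is approached as far as the arm can. A call with a gripper value outside its range is refused whole. The fingers move at their own pace and stop on an object; the grip force is fixed at half the most. Time passes only in rows, so rows that do not move let the fingers close. It gives the time, the measured TCP pose, the force and the opening at its end, in the units of the state.
- robot.state(): the state, without advancing time (a new reading comes with each control period).
- get_image(name): name is "side" or "top" or "wrist"; returns a dict with "pixels" (420x560x3 uint8, blue, green, red), "intrinsics" (3x3 intrinsics, pixels), "D" ([k1, k2, p1, p2, k3] as OpenCV has them; the pictures are not rectified), "camera_from_world" (4x4, takes a point from world to camera coordinates); the wrist camera has in their place "T_tool_cam" (4x4, takes a point from camera to tool coordinates, whose origin is the TCP and whose axes are the tool frame's). Camera axes: x right, y down, z forward; pixel columns grow to the right and rows downward; lengths in m; the calibration is good to about 2 mm. A picture is of the moment at which its call begins: read the wrist's pose just before it. There is no depth.
- robot.job_done(): hands the job in, once; it reports no verdict.
The state is a dict: "time": time; "joints": joint angles; "qvel": joint speeds; "effort": joint torques, N m; "tcp_pos": TCP position; "eef_rot": TCP orientation; "ft_force": force on the tool from outside, world axes, zero at the start; "moment": the same for the moment, N m; "finger_gap": finger opening in m.
Only numpy, scipy, OpenCV 4.12 (cv2) and the standard library are available. Lean on these libraries where they do the work, as an engineer would, in place of code of your own. Each camera call takes 0.05 s, during which the arm holds its last target.

## Working session

There is one attempt and no reset: what is moved stays moved. The work goes in short steps, Python scripts to look and compute and a tool call to move; the robot and the scene stay as the last step left them, time stands still between calls to the robot, and variables do not carry over. Pictures are saved under pics/ and viewed, and the job is handed in when it is done.

Besides the shell and the picture viewer there is one more tool, called after "Call:" by a JSON object that holds its "api" and its "payload", one argument or row to a line. play_rows: Moves the arm, as the interface text tells. Its arguments: {"type":"object","properties":{"series":{"type":"array","items":{"type":"array"}}},"required":["series"]}

```bash
ls; mkdir -p pics; cat > h.py <<'E'
import numpy as np, cv2
from bench import robot, get_image
np.set_printoptions(precision=4,suppress=True)
def cam(name):
    s=robot.state(); d=get_image(name); K=np.array(d["intrinsics"],float);D=np.array(d["D"],float)
    if name=="wrist":
        T=np.eye(4);T[:3,:3]=np.array(s["eef_rot"]);T[:3,3]=s["tcp_pos"]
        W=T@np.array(d["T_tool_cam"])
    else: W=np.linalg.inv(np.array(d["camera_from_world"]))
    return np.ascontiguousarray(np.array(d["pixels"],np.uint8)),K,D,W
def ray(uv,K,D,W):
    p=cv2.undistortPoints(np.array(uv,float).reshape(-1,1,2),K,D).reshape(-1,2)
    d=np.c_[p,np.ones(len(p))]@W[:3,:3].T
    return W[:3,3],d
def onplane(uv,z,c):
    o,d=ray(uv,*c); return o+d*((z-o[2])/d[:,2])[:,None]
def proj(P,c):
    K,D,W=c; V=np.linalg.inv(W)
    return cv2.projectPoints(np.array(P,float).reshape(-1,1,3),cv2.Rodrigues(V[:3,:3])[0],V[:3,3],K,D)[0].reshape(-1,2)
E
python3 - <<'E'
from h import *
print(robot.grip_depth); s=robot.state(); print({k:np.round(v,4).tolist() for k,v in s.items()})
for n in("side","top","wrist"):
    im,K,D,W=cam(n); cv2.imwrite(f"pics/{n}0.png",im); print(n,W,K,D)
E
```

```text
pics
0.0539
{'time': 0.0, 'joints': [-1.2579, 0.3843, 0.0164, 1.3712, -0.0063, 1.3882, -0.0465], 'qvel': [-0.0002, 0.0004, -0.0026, 0.001, 0.0007, 0.0005, 0.0011], 'effort': [-0.0003, -62.7585, 0.8444, -37.1827, 0.0167, 0.0139, -0.0], 'tcp_pos': [0.2292, 0.5811, 0.3029], 'eef_rot': [[-0.0007, 0.367, 0.9302], [-0.0019, 0.9302, -0.367], [-1.0, -0.002, 0.0]], 'ft_force': [0.4172, -0.2842, 0.8783], 'moment': [-0.0071, 0.0121, -0.007], 'finger_gap': 0.0855}
side [[-0.9695 -0.1756  0.1708  0.2669]
 [-0.2448  0.7223 -0.6467  0.7963]
 [-0.0098 -0.6689 -0.7433  0.9479]
 [ 0.      0.      0.      1.    ]] [[479.3553   0.     279.8691]
 [  0.     479.3553 213.0147]
 [  0.       0.       1.    ]] [-0.0348  0.      0.      0.      0.    ]
top [[ 0.0205 -0.9818  0.189   0.2642]
 [-0.9998 -0.0215 -0.0032  0.0111]
 [ 0.0072 -0.1889 -0.982   1.206 ]
 [ 0.      0.      0.      1.    ]] [[473.3543   0.     289.0988]
 [  0.     473.3543 202.4462]
 [  0.       0.       1.    ]] [0.0478 0.     0.     0.     0.    ]
wrist [[ 0.3673  0.8974  0.2443  0.1668]
 [ 0.9301 -0.3541 -0.0973  0.6054]
 [-0.0008  0.263  -0.9648  0.3726]
 [ 0.      0.      0.      1.    ]] [[365.8164   0.     281.5221]
 [  0.     365.8164 204.655 ]
 [  0.       0.       1.    ]] [-0.0172  0.      0.      0.      0.    ]
```

View pics/top0.png

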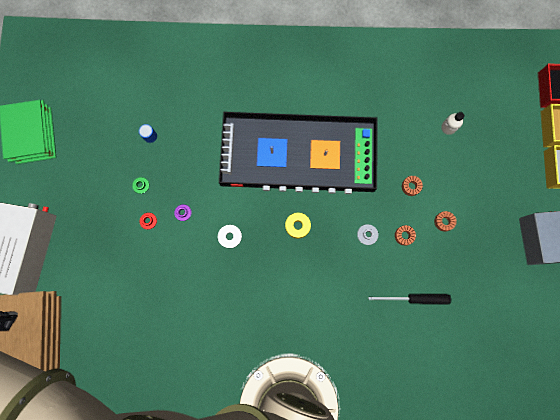

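View pics/side0.png

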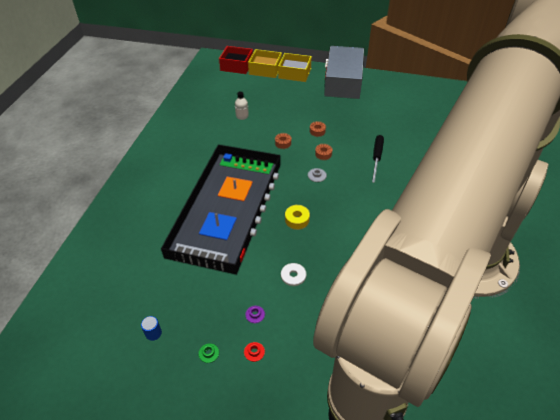

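View pics/wrist0.png

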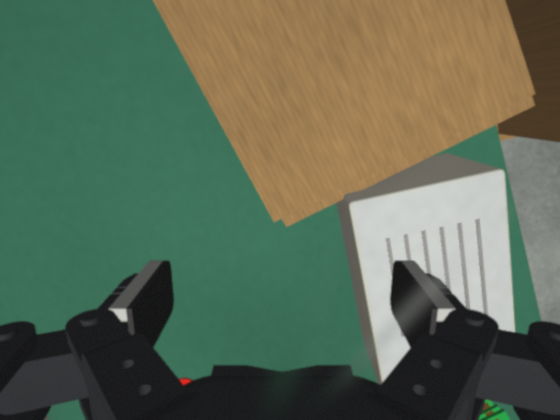

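The top view has +y to the left. Possible chokes are the copper rings at (413,186), (446,221) and (405,235); farthest right is (446,221). Possible red caps are red (148,221), green (141,185) and purple (183,213); I take the red one. The white disc is at (230,236), the transformer at (298,225) and the steel cap at (368,234). Studs: blue at (272,152), orange at (325,154).

```bash
cat > m.py <<'E'
from h import *
def seg(im,uv,r=30,thr=None):
    pass
im,*c=cam("top"); ims,*cs=cam("side")
def blob(im,box,f):
    x0,y0,x1,y1=box; h=cv2.cvtColor(im,cv2.COLOR_BGR2HSV).astype(int)
    m=np.zeros(im.shape[:2],np.uint8); m[y0:y1,x0:x1]=f(h[y0:y1,x0:x1])*255
    k=max(cv2.findContours(m,cv2.RETR_EXTERNAL,cv2.CHAIN_APPROX_NONE)[0],key=cv2.contourArea)
    return k.reshape(-1,2)
H=lambda a,b,s=100:(lambda h:(h[...,0]>=a)&(h[...,0]<=b)&(h[...,1]>s)&(h[...,2]>60))
notgreen=lambda h:~((h[...,0]>65)&(h[...,0]<95)&(h[...,1]>90))&(h[...,2]>70)
items={'disc':((208,215,252,258),notgreen,.01,(278,258,310,290)),'trafo':((278,205,318,245),H(20,35),.026,(280,200,314,232)),
'steel':((350,218,386,250),notgreen,.004,(305,165,330,184)),'choke':((432,207,462,235),H(3,20,80),.022,(306,118,330,138)),
'chokeB':((400,173,426,198),H(3,20,80),.022,(272,130,295,150)),'chokeC':((392,222,419,248),H(3,20,80),.022,(312,142,336,162)),
'red':((135,208,160,233),lambda h:((h[...,0]<6)|(h[...,0]>174))&(h[...,1]>120)&(h[...,2]>60),.004,(240,338,270,364)),
'blue':((250,130,295,172),H(100,125),.007,(195,205,245,243)),'orange':((305,135,345,172),H(8,24),.007,(212,172,256,204))}
for n,(b,f,z,b2) in items.items():
    for nm,I,C,B in(("top",im,c,b),("side",ims,cs,b2)):
        k=blob(I,B,f); P=onplane(k,z,C)[:,:2].astype(np.float32)
        (cx,cy),r=cv2.minEnclosingCircle(P); print(n,nm,"c %.4f %.4f r %.4f"%(cx,cy,r), "minrect",np.round(cv2.minAreaRect(P)[0],4),np.round(cv2.minAreaRect(P)[1],4), round(cv2.minAreaRect(P)[2],1))
cr=[cv2.resize(im[y-25:y+25,x-30:x+30],None,fx=6,fy=6,interpolation=2) for x,y in((446,221),(405,235),(148,221),(368,234))]
cv2.imwrite("pics/crop0.png",np.vstack([np.hstack(cr[:2]),np.hstack(cr[2:])]))
cv2.imwrite("pics/ch0.png",cv2.resize(im[105:205,210:390],None,fx=4,fy=4,interpolation=2))
E
python3 m.py
```

```text
disc top c 0.4043 0.1571 r 0.0311 minrect [0.4059 0.1576] [0.0585 0.0609] 1.2
disc side c 0.4046 0.1605 r 0.0340 minrect [0.4046 0.1616] [0.0617 0.0656] 13.7
trafo top c 0.4338 -0.0153 r 0.0330 minrect [ 0.4342 -0.0151] [0.0625 0.0628] 46.1
trafo side c 0.4338 -0.0044 r 0.0421 minrect [ 0.4327 -0.0038] [0.0622 0.0823] 13.7
steel top c 0.4172 -0.1941 r 0.0277 minrect [ 0.418  -0.1946] [0.0513 0.0539] 1.3
steel side c 0.4183 -0.1934 r 0.0292 minrect [ 0.4184 -0.1934] [0.0546 0.0538] 13.6
choke top c 0.4543 -0.3868 r 0.0277 minrect [ 0.4538 -0.387 ] [0.0476 0.0541] 27.5
choke side c 0.4559 -0.3772 r 0.0372 minrect [ 0.453  -0.3778] [0.0466 0.0742] 10.5
chokeB top c 0.5429 -0.3061 r 0.0271 minrect [ 0.5427 -0.3059] [0.0485 0.0525] 44.1
chokeB side c 0.5430 -0.2973 r 0.0360 minrect [ 0.5427 -0.2968] [0.0485 0.0705] 13.5
chokeC top c 0.4146 -0.2859 r 0.0265 minrect [ 0.4153 -0.2855] [0.0485 0.051 ] 44.8
chokeC side c 0.4161 -0.2758 r 0.0349 minrect [ 0.4144 -0.2758] [0.0503 0.0671] 13.6
red top c 0.4409 0.3665 r 0.0221 minrect [0.4399 0.3659] [0.0417 0.0404] 4.3
red side c 0.4410 0.3683 r 0.0221 minrect [0.4411 0.368 ] [0.0422 0.043 ] 76.6
blue top c 0.6293 0.0560 r 0.0541 minrect [0.6292 0.056 ] [0.079 0.078] 89.0
blue side c 0.6302 0.0568 r 0.0544 minrect [0.6298 0.0569] [0.0825 0.08  ] 89.5
orange top c 0.6270 -0.0849 r 0.0536 minrect [ 0.6269 -0.0849] [0.0768 0.0793] 0.7
orange side c 0.6266 -0.0848 r 0.0544 minrect [ 0.6274 -0.0837] [0.0819 0.0798] 89.1
```

View pics/crop0.png

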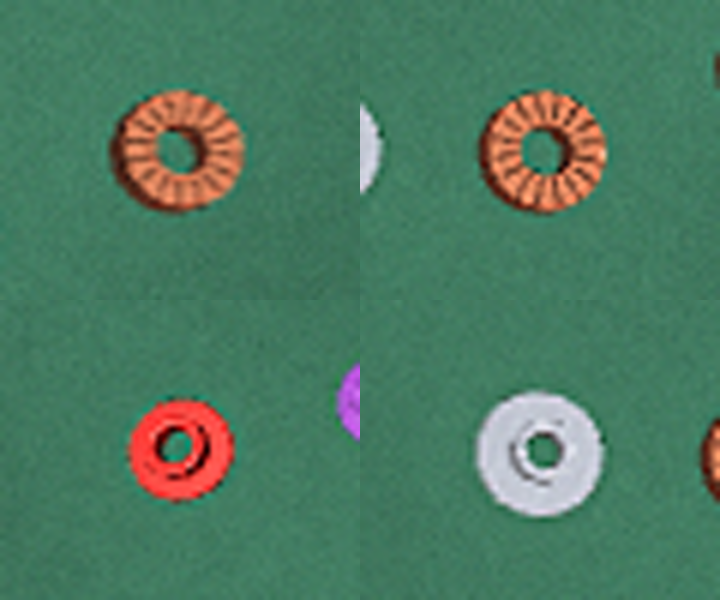

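View pics/ch0.png

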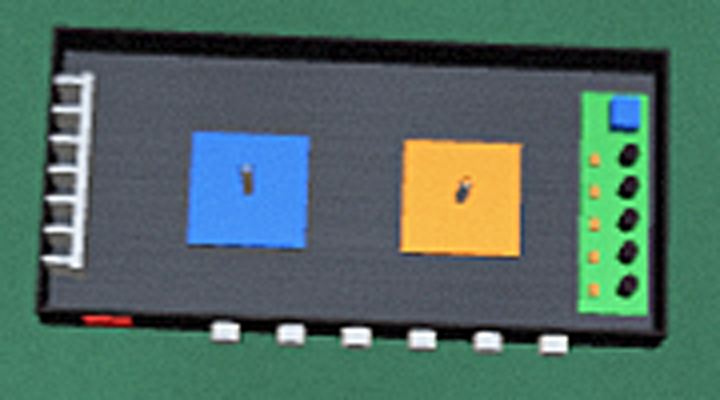

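Call:
{"api": "play_rows", "payload": {
  "series": [
    [[0, 0, 0], 0.18, -1],
    [[0, 0, 0], 0.18, -1],
    [[0, 0, 0], 0.18, -1],
    [[0, 0, 0], 0.18, -1],
    [[0, 0, 0], 0.18, -1],
    [[0, 0, 0], 0.18, -1],
    [[0, 0, 0], 0.11, -1],
    [[0, 0, 0], 0, -1]
  ]
}}

```text
time: 1.25
tcp_pos: [0.229, 0.5807, 0.3019]
eef_rot: [[-0.001, 0.999, -0.033], [-0.004, -0.033, -0.999], [-1.0, -0.001, 0.004]]
ft_force: [0.2, -0.2, 0.3]
finger_gap: -0.0002
```

```bash
python3 - <<'E'
from h import *
print(robot.grip_depth); s=robot.state(); print({k:np.round(v,4).tolist() for k,v in s.items()})
print([a for a in dir(robot) if a[0]!='_'])
im,*c=cam("wrist"); cv2.imwrite("pics/w1.png",im)
t=np.array(s['tcp_pos'])
R=np.array(s['eef_rot'])
for d in(.0539,.06,.073): print(d,proj([t+R@[d,y,z] for y,z in((0,0),(.0,.011),(0,-.011),(.043,0))],c))
E
```

```text
0.0539
{'time': 1.25, 'joints': [-1.3982, 0.3871, 0.2103, 1.3799, -0.0803, 1.3868, -1.2208], 'qvel': [0.0014, 0.0005, -0.0031, 0.0, 0.0021, 0.0002, 0.0227], 'effort': [-0.0588, -61.8303, 3.7102, -37.0404, -0.0444, 0.0256, -1.1482], 'tcp_pos': [0.229, 0.5807, 0.3019], 'eef_rot': [[-0.0014, 0.9995, -0.0327], [-0.0036, -0.0327, -0.9995], [-1.0, -0.0013, 0.0037]], 'ft_force': [0.1885, -0.215, 0.3349], 'moment': [0.0425, -0.0285, -0.028], 'finger_gap': -0.0002}
['PlanningError', 'grip_depth', 'job_done', 'state']
0.0539 [[283.0417 289.2615]
 [283.0186 315.2393]
 [283.0654 262.1155]
 [397.851  289.0936]]
0.06 [[282.983  281.6753]
 [282.9621 306.7668]
 [283.0045 255.5068]
 [393.0841 281.5317]]
0.073 [[282.8727 267.4204]
 [282.8557 290.802 ]
 [282.8901 243.1239]
 [384.1189 267.3156]]
```

View pics/w1.png

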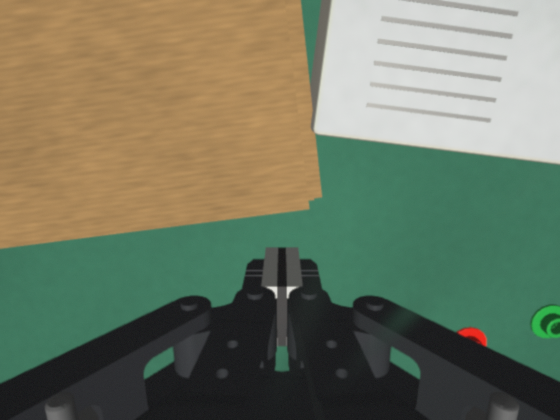

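Call:
{"api": "play_rows", "payload": {
  "series": [
    [[0, 24, 52], 0, 0.41],
    [[0, 24, 52], 0, 0.41],
    [[12, 24, 52], 0, 0.41],
    [[12, 24, 52], 0, 0.41],
    [[14, 24, 52], 0, 0.41],
    [[14, 24, 52], 0, 0.41],
    [[14, 24, 52], 0, 0.41],
    [[14, 22, 52], 0, 0.41]
  ]
}}

```text
time: 2.3
tcp_pos: [0.4145, 0.1531, 0.2213]
eef_rot: [[0.002, 1.0, 0.002], [0.002, 0.002, -1.0], [-1.0, 0.002, -0.002]]
ft_force: [1.2, 1.4, -0.4]
finger_gap: 0.0605
```

```bash
cat >> h.py <<'E'
def go(x,y,z,yaw=0.0):
    s=robot.state();R=np.array(s['eef_rot']);t=np.array(s['tcp_pos'])
    yw=np.arctan2(R[1,1],R[0,1])
    print("t",round(s['time'],2),"tcp",t,"yaw",round(yw,4),"gap",round(s['finger_gap'],4),"F",np.array(s['ft_force']))
    print("tool delta mm",(R.T@(np.array([x,y,z])-t)*1000).round(1),"twist",round(yw-yaw,3))
E
python3 - <<'E'
from h import *
go(.405,.158,.2)
im,*c=cam("wrist"); cv2.imwrite("pics/w2.png",im)
E
```

```text
t 2.3 tcp [0.4145 0.1531 0.2213] yaw 0.002 gap 0.0605 F [ 1.2346  1.4133 -0.3845]
tool delta mm [21.2 -9.5 -4.9] twist 0.002
```

View pics/w2.png

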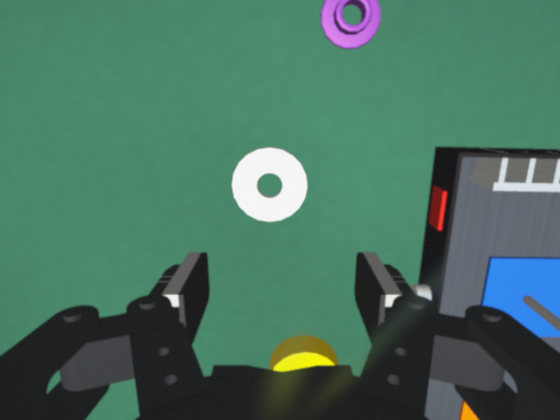

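```bash
cat >> h.py <<'E'
def wfind(lo,hi,z,box,name="wrist",save=None):
    im,*c=cam(name); h=cv2.cvtColor(im,cv2.COLOR_BGR2HSV)
    m=np.zeros(im.shape[:2],np.uint8); x0,y0,x1,y1=box
    m[y0:y1,x0:x1]=cv2.inRange(h,np.array(lo),np.array(hi))[y0:y1,x0:x1]
    m=cv2.morphologyEx(m,cv2.MORPH_OPEN,np.ones((3,3),np.uint8))
    cs,hi_=cv2.findContours(m,cv2.RETR_CCOMP,cv2.CHAIN_APPROX_NONE)
    out=[]
    for k,hh in zip(cs,hi_[0]):
        if cv2.contourArea(k)<60: continue
        P=onplane(k.reshape(-1,2),z,c)[:,:2].astype(np.float32)
        e=cv2.fitEllipse(P); print("hole" if hh[3]>=0 else "outer",np.round(e[0],4),np.round(e[1],4),"px",np.round(k.reshape(-1,2).mean(0),1))
    if save: cv2.imwrite(save,im)
E
python3 - <<'E'
from h import *
wfind((0,0,150),(180,60,255),.01,(215,130,330,240))
go(.405,.158,.2)
E
```

```text
outer [0.4047 0.1594] [0.0594 0.0594] px [266.7 173.6]
hole [0.4047 0.1593] [0.0195 0.0197] px [266.9 174.5]
t 2.4 tcp [0.4153 0.1483 0.2204] yaw -0.0078 gap 0.0601 F [0.4135 0.4893 0.0497]
tool delta mm [ 20.4 -10.4  -9.7] twist -0.008
```

Call:
{"api": "play_rows", "payload": {
  "series": [
    [[20, -10.5, -10.5], 0, 0.8],
    [[50, 0, 0], 0, 0.8],
    [[20, 0, 0], 0, 0.8],
    [[0, 0, 0], 0, 0.8]
  ]
}}

```text
time: 2.9
tcp_pos: [0.4059, 0.159, 0.1295]
eef_rot: [[0.004, 1.0, -0.0], [0.002, -0.0, -1.0], [-1.0, 0.004, -0.002]]
ft_force: [0.5, 0.6, -1.2]
finger_gap: 0.0771
```

```bash
python3 - <<'E'
from h import *
wfind((0,0,150),(180,60,255),.01,(190,180,370,340),save="pics/w3.png")
go(.4045,.159,.068)
E
```

```text
outer [0.4047 0.1591] [0.0585 0.059 ] px [279.5 229.1]
hole [0.4047 0.1593] [0.02   0.0202] px [279.5 230.5]
t 2.95 tcp [0.4063 0.1591 0.1302] yaw -0.0006 gap 0.0768 F [-0.4241 -0.3008 -0.0667]
tool delta mm [62.2 -2.1  0.3] twist -0.001
```

View pics/w3.png

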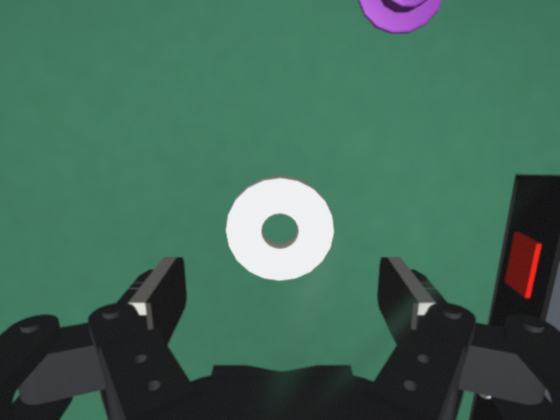

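The disc appears centred between the fingers at (280,230), measured at (0.4047, 0.1592) with a 59 mm outside diameter. Descending and gripping.

Call:
{"api": "play_rows", "payload": {
  "series": [
    [[35, -1.5, 0], 0, 0.8],
    [[22, 0, 0], 0, 0.8],
    [[5, 0, 0], 0, 0.8],
    [[0, 0, 0], 0, 0.8]
  ]
}}

```text
time: 3.45
tcp_pos: [0.4087, 0.1621, 0.072]
eef_rot: [[0.012, 1.0, 0.004], [0.008, 0.004, -1.0], [-1.0, 0.012, -0.008]]
ft_force: [-0.1, 0.3, 0.1]
finger_gap: 0.0769
```

```bash
python3 - <<'E'
from h import *
go(.4047,.1592,.068)
E
```

```text
t 3.45 tcp [0.4087 0.1621 0.072 ] yaw 0.0044 gap 0.0769 F [-0.0963  0.3356  0.0529]
tool delta mm [ 4.  -4.   2.9] twist 0.004
```

Call:
{"api": "play_rows", "payload": {
  "series": [
    [[4, -4, 3], 0, 0.8],
    [[0, 0, 0], 0, 0.8]
  ]
}}

```text
time: 3.7
tcp_pos: [0.4054, 0.1595, 0.0695]
eef_rot: [[0.014, 1.0, 0.005], [0.01, 0.005, -1.0], [-1.0, 0.014, -0.01]]
ft_force: [0.3, -0.4, -0.4]
finger_gap: 0.0769
```

```bash
python3 - <<'E'
from h import *
go(.4047,.1592,.068); print(np.array(robot.state()['joints']),np.array(robot.state()['eef_rot']))
E
```

```text
t 3.7 tcp [0.4054 0.1595 0.0695] yaw 0.0048 gap 0.0769 F [ 0.3349 -0.3826 -0.3808]
tool delta mm [ 1.4 -0.7  0.3] twist 0.005
[-0.8876  0.2733  0.4929  2.1537 -0.1963  0.7382 -0.2615] [[ 0.0143  0.9999  0.0049]
 [ 0.0101  0.0048 -0.9999]
 [-0.9998  0.0143 -0.01  ]]
```

Call:
{"api": "play_rows", "payload": {
  "series": [
    [[1.5, 0, 0], 0, -0.2],
    [[0, 0, 0], 0, -1],
    [[0, 0, 0], 0, -1]
  ]
}}

```text
time: 4.08
tcp_pos: [0.406, 0.1598, 0.0692]
eef_rot: [[0.015, 1.0, 0.005], [0.012, 0.005, -1.0], [-1.0, 0.016, -0.012]]
ft_force: [0.7, -0.0, -1.0]
finger_gap: 0.0564
```

```bash
python3 - <<'E'
from h import *
go(.4047,.1592,.068); print(np.array(robot.state()['eef_rot']))
im,*c=cam("wrist"); cv2.imwrite("pics/w4.png",im)
E
```

```text
t 4.08 tcp [0.406  0.1598 0.0692] yaw 0.0048 gap 0.0564 F [ 0.6796 -0.0172 -1.0076]
tool delta mm [ 1.1 -1.3  0.6] twist 0.005
[[ 0.0155  0.9999  0.005 ]
 [ 0.0117  0.0048 -0.9999]
 [-0.9998  0.0155 -0.0116]]
```

View pics/w4.png

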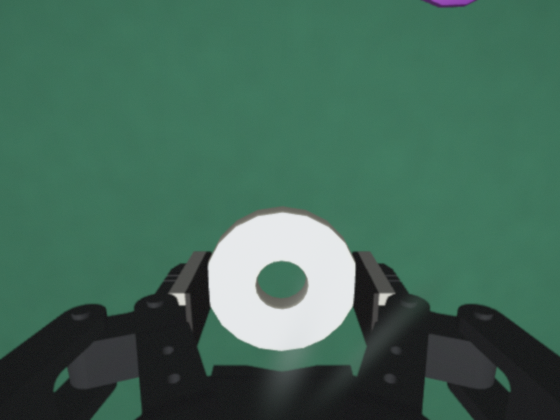

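Call:
{"api": "play_rows", "payload": {
  "series": [
    [[-10, 0, 0], 0, -1],
    [[-25, 0, 0], 0, -1],
    [[-30, 0, 0], 0, -1],
    [[0, 0, 0], 0, -1]
  ]
}}

```text
time: 4.62
tcp_pos: [0.4051, 0.1588, 0.1372]
eef_rot: [[0.016, 1.0, 0.004], [0.011, 0.004, -1.0], [-1.0, 0.016, -0.011]]
ft_force: [-0.3, -0.2, -0.3]
finger_gap: 0.0566
```

```bash
python3 - <<'E'
from h import *
go(.6293,.0562,.16); print(np.array(robot.state()['eef_rot']))
s=robot.state()
im,*c=cam("wrist"); cv2.imwrite("pics/w5.png",im)
h=cv2.cvtColor(im,cv2.COLOR_BGR2HSV)
E
```

```text
t 4.62 tcp [0.4051 0.1588 0.1372] yaw 0.0042 gap 0.0566 F [-0.2988 -0.2234 -0.2997]
tool delta mm [-20.4 224.1 103.3] twist 0.004
[[ 0.0158  0.9999  0.0044]
 [ 0.0109  0.0042 -0.9999]
 [-0.9998  0.0159 -0.0108]]
```

View pics/w5.png

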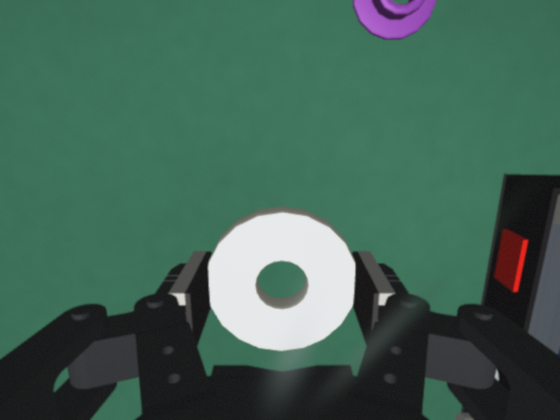

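Call:
{"api": "play_rows", "payload": {
  "series": [
    [[-20, 10, 5], 0, -1],
    [[-8, 40, 19], 0, -1],
    [[0, 45, 20], 0, -1],
    [[0, 45, 20], 0, -1],
    [[0, 40, 20], 0, -1],
    [[0, 30, 14], 0, -1],
    [[0, 12, 5], 0, -1],
    [[0, 0, 0], 0, -1]
  ]
}}

```text
time: 5.68
tcp_pos: [0.6287, 0.0551, 0.1579]
eef_rot: [[0.002, 1.0, 0.011], [0.007, 0.011, -1.0], [-1.0, 0.002, -0.007]]
ft_force: [0.3, -0.6, -0.3]
finger_gap: 0.0569
```

```bash
python3 - <<'E'
from h import *
go(.6293,.0562,.165); print(np.array(robot.state()['eef_rot']))
s=robot.state()
im,*c=cam("wrist"); cv2.imwrite("pics/w6.png",im)
im,*c=cam("side"); cv2.imwrite("pics/s6.png",cv2.resize(im[90:300,130:330],None,fx=3,fy=3,interpolation=2)[:600])
E
```

```text
t 5.67 tcp [0.6287 0.0551 0.1579] yaw 0.0106 gap 0.0569 F [ 0.2709 -0.5906 -0.3091]
tool delta mm [-7.1  0.6 -1.2] twist 0.011
[[ 0.0022  0.9999  0.0106]
 [ 0.0067  0.0106 -0.9999]
 [-1.      0.0022 -0.0067]]
```

View pics/w6.png

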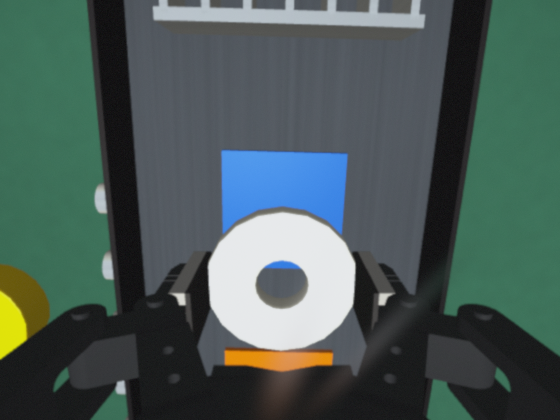

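View pics/s6.png

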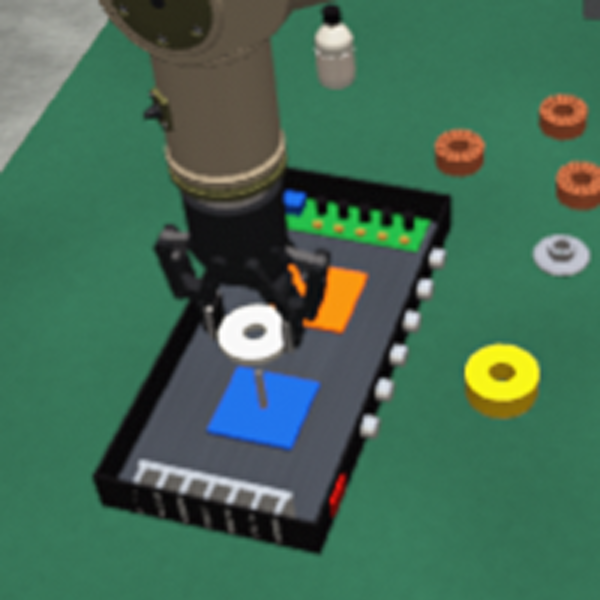

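```bash
python3 - <<'E'
from h import *
im,*c=cam("top")
print("blue tip top",onplane([[271.8,147]],.055,c),"orange",onplane([[210+466/4,105+180/4]],.041,c))
print(proj([[.6293,.0562,.055],[.6293,.0562,.007],[.627,-.0848,.041],[.627,-.0848,.007]],c))
im,*c=cam("side"); 
print("side tip",onplane([[130+258/3,90+372/3],[130+264/3,90+406/3]],.055,c)[0],onplane([[130+264/3,90+406/3]],.007,c))
im,*c=cam("wrist"); h=cv2.cvtColor(im,cv2.COLOR_BGR2HSV)
P=onplane([[222,151],[347,154]],.007,c); print(P, P.mean(0))
E
```

```text
blue tip top [[0.6276 0.054  0.055 ]] orange [[ 0.6272 -0.0857  0.041 ]]
[[270.9346 146.3426]
 [271.492  151.9178]
 [326.1439 150.07  ]
 [325.0544 153.9196]]
side tip [0.627  0.0605 0.055 ] [[0.6282 0.057  0.007 ]]
[[0.5915 0.097  0.007 ]
 [0.6672 0.0961 0.007 ]] [0.6294 0.0966 0.007 ]
```

Call:
{"api": "play_rows", "payload": {
  "series": [
    [[10, 0, -2], 0, -1],
    [[18, 0, 0], 0, -1],
    [[18, 0, 0], 0, -1],
    [[0, 0, 0], 0, -1]
  ]
}}

```text
time: 6.42
tcp_pos: [0.6268, 0.0608, 0.1092]
eef_rot: [[0.002, 1.0, 0.015], [0.009, 0.015, -1.0], [-1.0, 0.002, -0.009]]
ft_force: [0.3, -0.3, -0.2]
finger_gap: 0.0565
```

```bash
python3 - <<'E'
from h import *
go(.629,.057,.0775)
im,*c=cam("wrist"); cv2.imwrite("pics/w7.png",im)
im,*c=cam("side"); cv2.imwrite("pics/s7.png",cv2.resize(im[150:270,170:290],None,fx=5,fy=5,interpolation=2)[:600])
E
```

```text
t 6.42 tcp [0.6268 0.0608 0.1092] yaw 0.0147 gap 0.0565 F [ 0.3209 -0.2977 -0.1825]
tool delta mm [31.7  2.1  4.1] twist 0.015
```

View pics/w7.png

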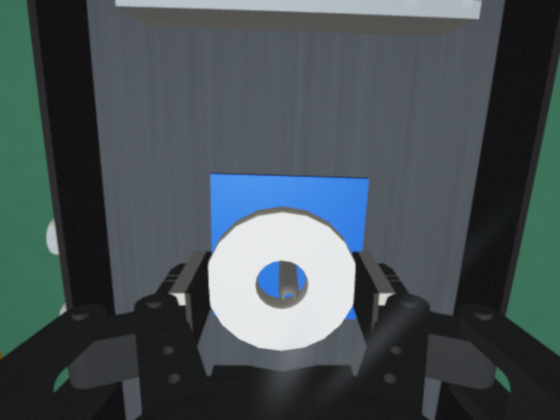

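View pics/s7.png

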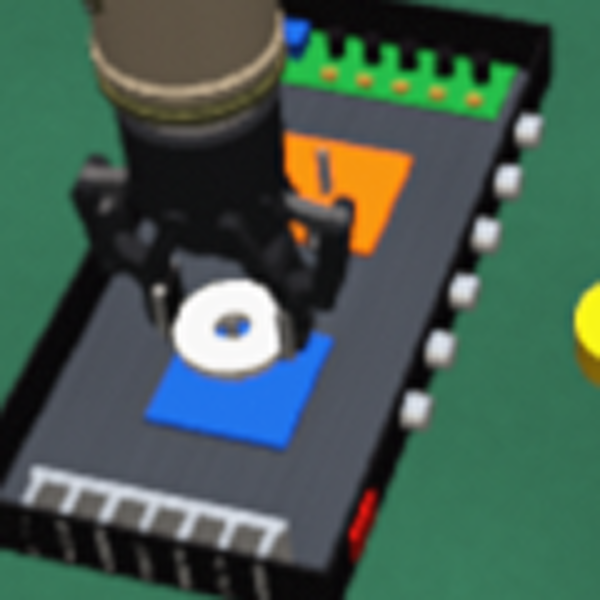

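Call:
{"api": "play_rows", "payload": {
  "series": [
    [[2, 2, 4], 0, -1],
    [[8, 0, 0], 0, -1],
    [[10, 0, 0], 0, -1],
    [[6, 0, 0], 0, -1],
    [[0, 0, 0], 0, -1]
  ]
}}

```text
time: 7.15
tcp_pos: [0.6311, 0.0562, 0.0844]
eef_rot: [[0.007, 1.0, 0.014], [0.01, 0.014, -1.0], [-1.0, 0.007, -0.01]]
ft_force: [-0.3, -0.1, 0.0]
finger_gap: 0.0566
```

```bash
python3 - <<'E'
from h import *
go(.629,.057,.0775)
E
```

```text
t 7.15 tcp [0.6311 0.0562 0.0844] yaw 0.0139 gap 0.0566 F [-0.2694 -0.1139  0.0485]
tool delta mm [ 6.9 -2.1 -0.8] twist 0.014
```

Call:
{"api": "play_rows", "payload": {
  "series": [
    [[4, -2, 0], 0, -1],
    [[3, 0, 0], 0, -1],
    [[1, 0, 0], 0, -1],
    [[0, 0, 0], 0, -1]
  ]
}}

```text
time: 7.65
tcp_pos: [0.6292, 0.0564, 0.0763]
eef_rot: [[0.007, 1.0, 0.014], [0.01, 0.014, -1.0], [-1.0, 0.008, -0.01]]
ft_force: [0.1, -0.6, 0.2]
finger_gap: 0.0565
```

Call:
{"api": "play_rows", "payload": {
  "series": [
    [[1, 0, 0], 0, -1],
    [[0, 0, 0], 0, -1]
  ]
}}

```text
time: 7.9
tcp_pos: [0.6294, 0.0564, 0.0764]
eef_rot: [[0.008, 1.0, 0.014], [0.011, 0.014, -1.0], [-1.0, 0.008, -0.01]]
ft_force: [-0.8, -0.3, 0.6]
finger_gap: 0.0568
```

Call:
{"api": "play_rows", "payload": {
  "series": [
    [[0.5, 0, 0], 0, 0.7],
    [[0, 0, 0], 0, 0.8],
    [[0, 0, 0], 0, 0.8],
    [[-30, 0, 0], 0, 0.8],
    [[-50, 0, 0], 0, 0.8],
    [[-40, 0, 0], 0, 0.8],
    [[0, 0, 0], 0, 0.8]
  ]
}}

```text
time: 8.78
tcp_pos: [0.6282, 0.055, 0.1982]
eef_rot: [[0.006, 1.0, 0.014], [0.01, 0.014, -1.0], [-1.0, 0.007, -0.01]]
ft_force: [-0.1, 0.1, -0.4]
finger_gap: 0.0771
```

```bash
python3 - <<'E'
from h import *
go(.434,-.0145,.17)
wfind((0,0,150),(180,60,255),.017,(170,150,390,370),save="pics/w8.png")
im,*c=cam("side"); cv2.imwrite("pics/s8.png",cv2.resize(im[150:270,170:290],None,fx=5,fy=5,interpolation=2)[:600])
E
```

```text
t 8.78 tcp [0.6282 0.055  0.1982] yaw 0.0139 gap 0.0771 F [-0.1295  0.1315 -0.3957]
tool delta mm [  26.3 -195.3   67.1] twist 0.014
outer [0.6294 0.0564] [0.0582 0.0589] px [282.5 201.8]
hole [0.6294 0.0567] [0.0194 0.0203] px [282.  203.2]
```

View pics/w8.png

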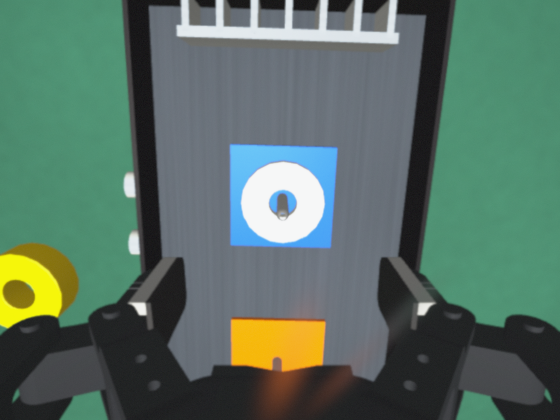

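View pics/s8.png

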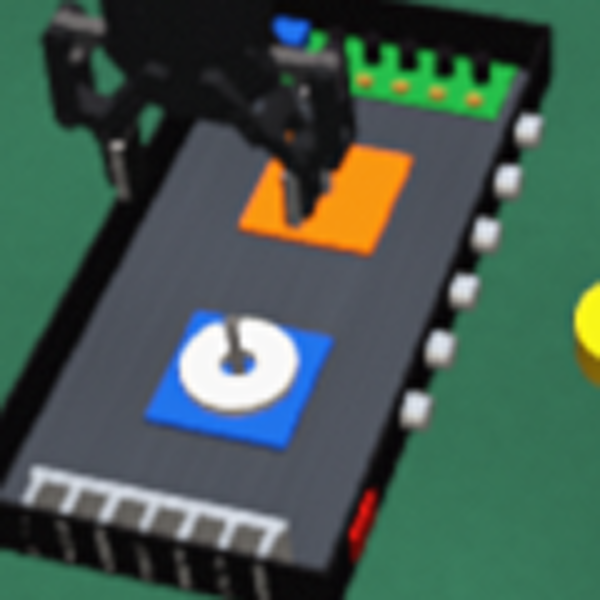

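Call:
{"api": "play_rows", "payload": {
  "series": [
    [[0, -25, 9], 0, 1],
    [[0, -42, 14], 0, 1],
    [[0, -42, 14], 0, 1],
    [[8, -40, 14], 0, 1],
    [[8, -30, 10], 0.014, 1],
    [[8, -14, 5], 0, 1],
    [[0, 0, 0], 0, 1]
  ]
}}

```text
time: 9.75
tcp_pos: [0.4223, -0.014, 0.1592]
eef_rot: [[-0.017, 1.0, 0.003], [0.005, 0.003, -1.0], [-1.0, -0.017, -0.005]]
ft_force: [0.2, 2.2, 1.1]
finger_gap: 0.0854
```

```bash
python3 - <<'E'
from h import *
go(.434,-.0145,.072)
wfind((18,100,150),(36,255,255),.026,(130,100,430,370),save="pics/w9.png")
E
```

```text
t 9.75 tcp [ 0.4223 -0.014   0.1592] yaw 0.003 gap 0.0854 F [0.2309 2.1716 1.1483]
tool delta mm [87.  13.2  1. ] twist 0.003
outer [ 0.4349 -0.0132] [0.0625 0.0626] px [308.1 221.1]
hole [ 0.4348 -0.0132] [0.0239 0.0241] px [308. 223.]
```

View pics/w9.png

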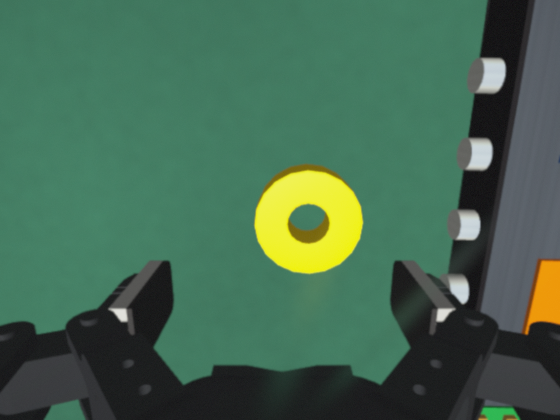

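Call:
{"api": "play_rows", "payload": {
  "series": [
    [[15, 13, 0], 0, 1],
    [[30, 0, 0], 0, 1],
    [[25, 0, 0], 0, 1],
    [[10, 0, 0], 0, 1],
    [[0, 0, 0], 0, 1]
  ]
}}

```text
time: 10.42
tcp_pos: [0.4402, -0.0114, 0.0775]
eef_rot: [[-0.013, 1.0, 0.007], [0.003, 0.007, -1.0], [-1.0, -0.013, -0.003]]
ft_force: [0.5, -0.2, -0.3]
finger_gap: 0.0853
```

```bash
python3 - <<'E'
from h import *
go(.4347,-.0133,.071)
E
```

```text
t 10.43 tcp [ 0.4402 -0.0114  0.0775] yaw 0.0073 gap 0.0853 F [ 0.4729 -0.2415 -0.3247]
tool delta mm [ 6.5 -5.4  1.9] twist 0.007
```

Call:
{"api": "play_rows", "payload": {
  "series": [
    [[6, -5, 2], 0, 1],
    [[1, 0, 0], 0, 1],
    [[0, 0, 0], 0, -0.2],
    [[0, 0, 0], 0, -1],
    [[0, 0, 0], 0, -1]
  ]
}}

```text
time: 11.05
tcp_pos: [0.4362, -0.0133, 0.0725]
eef_rot: [[-0.01, 1.0, 0.007], [0.005, 0.007, -1.0], [-1.0, -0.01, -0.005]]
ft_force: [-1.1, -0.1, -3.0]
finger_gap: 0.0614
```

```bash
python3 - <<'E'
from h import *
go(.4347,-.0133,.071)
E
```

```text
t 11.05 tcp [ 0.4362 -0.0133  0.0725] yaw 0.0075 gap 0.0614 F [-1.0758 -0.1098 -2.9821]
tool delta mm [ 1.6 -1.5 -0. ] twist 0.007
```

Call:
{"api": "play_rows", "payload": {
  "series": [
    [[-10, 0, 0], 0, -1],
    [[-25, 0, 0], 0, -1],
    [[-35, 0, 0], 0, -1],
    [[-25, 0, 0], 0, -1],
    [[0, 0, 0], 0, -1]
  ]
}}

```text
time: 11.68
tcp_pos: [0.4363, -0.0142, 0.1714]
eef_rot: [[-0.011, 1.0, 0.006], [0.004, 0.006, -1.0], [-1.0, -0.011, -0.004]]
ft_force: [-0.4, 0.0, -4.1]
finger_gap: 0.0613
```

```bash
python3 - <<'E'
from h import *
go(.629,.057,.16)
im,*c=cam("wrist"); cv2.imwrite("pics/w10.png",im)
E
```

```text
t 11.68 tcp [ 0.4363 -0.0142  0.1714] yaw 0.0064 gap 0.0613 F [-0.3778  0.0107 -4.0595]
tool delta mm [  9.5 193.3 -70. ] twist 0.006
```

View pics/w10.png

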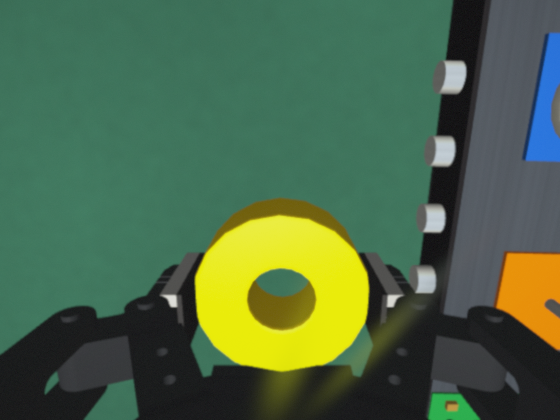

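Call:
{"api": "play_rows", "payload": {
  "series": [
    [[0, 20, -7], 0, -1],
    [[0, 42, -15], 0, -1],
    [[0, 42, -15], 0, -1],
    [[0, 40, -15], 0, -1],
    [[0, 30, -12], 0, -1],
    [[0, 12, -5], 0, -1],
    [[0, 0, 0], 0, -1]
  ]
}}

```text
time: 12.6
tcp_pos: [0.621, 0.0583, 0.1532]
eef_rot: [[-0.031, 1.0, 0.007], [0.002, 0.007, -1.0], [-1.0, -0.031, -0.002]]
ft_force: [-0.5, -0.6, -3.3]
finger_gap: 0.0616
```

```bash
python3 - <<'E'
from h import *
go(.629,.057,.14)
im,*c=cam("wrist"); cv2.imwrite("pics/w11.png",im)
E
```

```text
t 12.6 tcp [0.621  0.0583 0.1532] yaw 0.007 gap 0.0616 F [-0.4578 -0.6407 -3.3351]
tool delta mm [12.9  8.4  1.4] twist 0.007
```

View pics/w11.png

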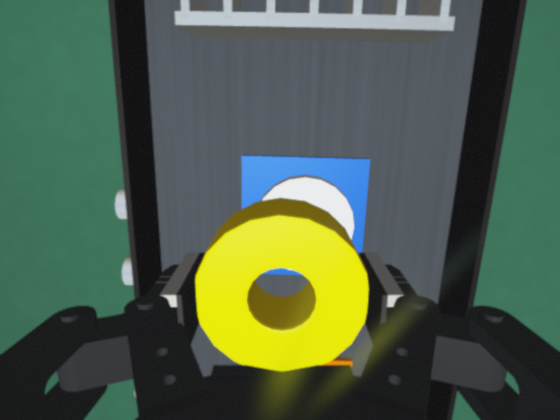

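Call:
{"api": "play_rows", "payload": {
  "series": [
    [[3, 5, 1], 0, -1],
    [[6, 5, 0], 0, -1],
    [[6, 0, 0], 0, -1],
    [[6, 0, 0], 0, -1],
    [[6, 0, 0], 0, -1],
    [[0, 0, 0], 0, -1]
  ]
}}

```text
time: 13.4
tcp_pos: [0.6278, 0.0556, 0.1229]
eef_rot: [[-0.034, 0.999, 0.004], [0.002, 0.005, -1.0], [-0.999, -0.034, -0.002]]
ft_force: [-0.2, -0.9, -3.1]
finger_gap: 0.0609
```

```bash
python3 - <<'E'
from h import *
go(.629,.057,.0905)
im,*c=cam("wrist"); cv2.imwrite("pics/w12.png",im)
E
```

```text
t 13.4 tcp [0.6278 0.0556 0.1229] yaw 0.0045 gap 0.0609 F [-0.2353 -0.8524 -3.1498]
tool delta mm [32.3  2.3 -1.3] twist 0.005
```

View pics/w12.png

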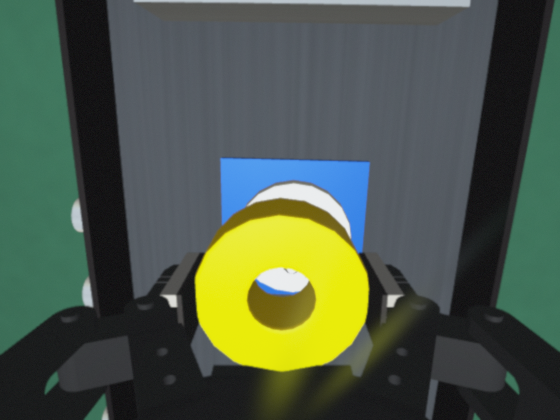

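```bash
python3 - <<'E'
from h import *
im,*c=cam("wrist")
print(proj([[.629,.057,.055],[.629,.057,.017]],c))
s=robot.state();R=np.array(s['eef_rot']);t=np.array(s['tcp_pos'])
print(proj([t+R@[.0465,0,0],t+R@[.0725,0,0]],c))
cv2.imwrite("pics/w12b.png",cv2.resize(im[240:350,220:340],None,fx=5,fy=5))
E
```

```text
[[290.777  269.7492]
 [291.4512 237.6345]]
[[283.7278 299.9696]
 [283.4164 268.3435]]
```

View pics/w12b.png

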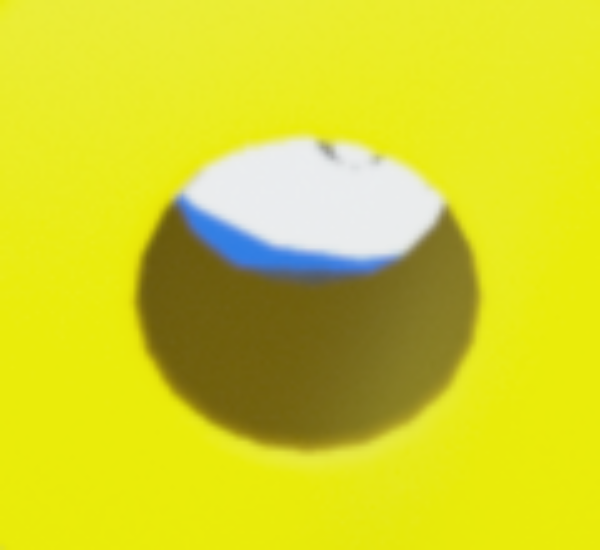

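Call:
{"api": "play_rows", "payload": {
  "series": [
    [[4, 4, -1], 0, -1],
    [[7, 0, 0], 0, -1],
    [[7, 0, 0], 0, -1],
    [[7, 0, 0], 0, -1],
    [[3, 0, 0], 0, -1],
    [[0, 0, 0], 0, -1]
  ]
}}

```text
time: 14.25
tcp_pos: [0.6316, 0.0569, 0.0935]
eef_rot: [[-0.033, 0.999, 0.005], [0.002, 0.005, -1.0], [-0.999, -0.033, -0.002]]
ft_force: [1.0, 0.5, -3.3]
finger_gap: 0.0615
```

```bash
python3 - <<'E'
from h import *
go(.631,.057,.0905)
E
```

```text
t 14.25 tcp [0.6316 0.0569 0.0935] yaw 0.0048 gap 0.0615 F [ 1.0093  0.4662 -3.2588]
tool delta mm [ 3.  -0.5 -0.1] twist 0.005
```

Call:
{"api": "play_rows", "payload": {
  "series": [
    [[2, 0, 0], 0, -1],
    [[1.5, 0, 0], 0, -1],
    [[0, 0, 0], 0, -1]
  ]
}}

```text
time: 14.62
tcp_pos: [0.6318, 0.0569, 0.0903]
eef_rot: [[-0.032, 0.999, 0.005], [0.002, 0.005, -1.0], [-0.999, -0.032, -0.003]]
ft_force: [-0.1, -0.9, -3.3]
finger_gap: 0.0609
```

Call:
{"api": "play_rows", "payload": {
  "series": [
    [[1.5, 0, 0], 0, -1],
    [[0, 0, 0], 0, -1]
  ]
}}

```text
time: 14.88
tcp_pos: [0.6323, 0.0569, 0.0903]
eef_rot: [[-0.03, 1.0, 0.005], [0.003, 0.005, -1.0], [-1.0, -0.03, -0.003]]
ft_force: [0.1, 0.4, -4.3]
finger_gap: 0.0612
```

Call:
{"api": "play_rows", "payload": {
  "series": [
    [[2, 0, 0], 0, -1],
    [[0, 0, 0], 0, -1]
  ]
}}

```text
time: 15.12
tcp_pos: [0.6327, 0.0568, 0.0901]
eef_rot: [[-0.029, 1.0, 0.005], [0.004, 0.005, -1.0], [-1.0, -0.029, -0.004]]
ft_force: [0.5, 0.3, -3.7]
finger_gap: 0.061
```

Call:
{"api": "play_rows", "payload": {
  "series": [
    [[0.5, -1, 0], 0, -0.2],
    [[0, 0, 0], 0, 1],
    [[0, 0, 0], 0, 1],
    [[0, 0, 0], 0, 1],
    [[-20, 0, 0], 0, 1],
    [[-40, 0, 0], 0, 1],
    [[-40, 0, 0], 0, 1],
    [[0, 0, 0], 0, 1]
  ]
}}

```text
time: 16.12
tcp_pos: [0.6357, 0.0558, 0.1971]
eef_rot: [[-0.025, 1.0, 0.004], [0.003, 0.004, -1.0], [-1.0, -0.025, -0.003]]
ft_force: [0.1, 0.1, -1.0]
finger_gap: 0.0853
```

```bash
python3 - <<'E'
from h import *
go(.418,-.194,.17)
wfind((18,100,150),(36,255,255),.043,(130,100,430,370),save="pics/w13.png")
im,*c=cam("wrist"); 
print(proj([[.629,.057,.055]],c))
im,*c=cam("side"); cv2.imwrite("pics/s13.png",cv2.resize(im[150:270,170:290],None,fx=5,fy=5,interpolation=2)[:600])
E
```

```text
t 16.12 tcp [0.6357 0.0558 0.1971] yaw 0.0039 gap 0.0853 F [ 0.1288  0.0815 -1.0483]
tool delta mm [  31.7 -218.   249. ] twist 0.004
outer [ 0.6277 -0.0397] [0.0417 0.0789] px [276.3 343.6]
outer [0.6298 0.057 ] [0.0612 0.0635] px [279.3 210.4]
hole [0.6297 0.0574] [0.0236 0.024 ] px [279.  211.1]
[[279.0573 218.6754]]
```

View pics/w13.png

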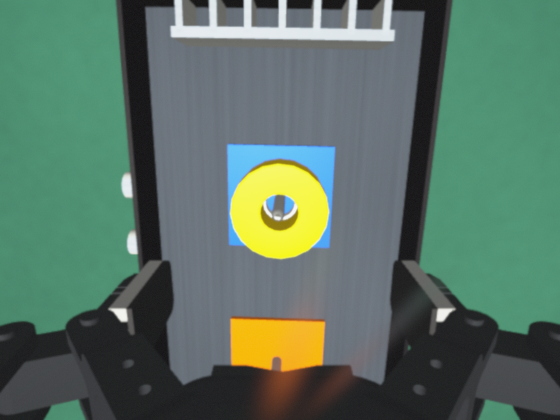

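View pics/s13.png

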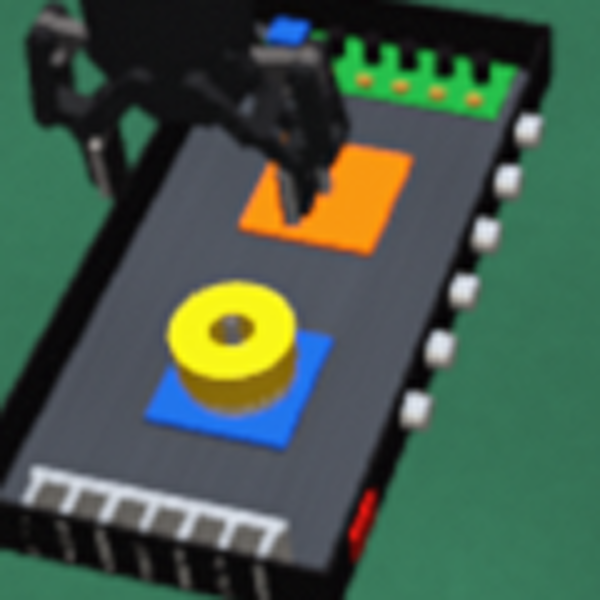

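Call:
{"api": "play_rows", "payload": {
  "series": [
    [[0, -15, 17], 0, 0.4],
    [[0, -30, 35], 0, 0.4],
    [[0, -35, 40], 0, 0.4],
    [[0, -35, 40], 0, 0.4],
    [[6, -35, 40], 0, 0.4],
    [[6, -30, 36], 0, 0.4],
    [[6, -20, 24], 0, 0.4],
    [[0, -9, 10], 0, 0.4]
  ]
}}

```text
time: 17.27
tcp_pos: [0.4148, -0.1906, 0.1735]
eef_rot: [[-0.046, 0.999, 0.008], [0.003, 0.009, -1.0], [-0.999, -0.046, -0.004]]
ft_force: [0.8, 0.4, 0.2]
finger_gap: 0.06
```

```bash
python3 - <<'E'
from h import *
go(.418,-.194,.13)
E
```

```text
t 17.27 tcp [ 0.4148 -0.1906  0.1735] yaw 0.0086 gap 0.06 F [0.7635 0.4109 0.2109]
tool delta mm [43.3  5.2  3.5] twist 0.009
```

Call:
{"api": "play_rows", "payload": {
  "series": [
    [[20, 2, 2], 0, 0.4],
    [[25, 2, 0], 0, 0.4],
    [[0, 0, 0], 0, 0.4],
    [[-20, 0, 0], 0, 0.4],
    [[-25, 0, 0], 0, 0.4],
    [[0, 0, 0], 0, 0.4]
  ]
}}

```text
time: 18.02
tcp_pos: [0.4208, -0.1905, 0.1751]
eef_rot: [[-0.048, 0.999, 0.011], [0.003, 0.012, -1.0], [-0.999, -0.048, -0.003]]
ft_force: [-0.3, 0.1, -0.0]
finger_gap: 0.0596
```

Call:
{"api": "play_rows", "payload": {
  "series": [
    [[40, 0, 0], 0, 0.4],
    [[0, 0, 0], 0, 0.4]
  ]
}}

```text
time: 18.27
tcp_pos: [0.4201, -0.1894, 0.1355]
eef_rot: [[-0.046, 0.999, 0.014], [0.003, 0.014, -1.0], [-0.999, -0.046, -0.004]]
ft_force: [0.6, 0.7, 0.6]
finger_gap: 0.0599
```

Call:
{"api": "play_rows", "payload": {
  "series": [
    [[-10, 0, 0], 0, 0.4],
    [[-10, 0, 0], 0, 0.4],
    [[-10, 0, 0], 0, 0.4],
    [[-10, 0, 0], 0, 0.4],
    [[0, 0, 0], 0, 0.4]
  ]
}}

```text
time: 18.9
tcp_pos: [0.4239, -0.1904, 0.1824]
eef_rot: [[-0.041, 0.999, 0.013], [0.002, 0.013, -1.0], [-0.999, -0.041, -0.002]]
ft_force: [-0.1, 0.2, -0.3]
finger_gap: 0.0597
```

Call:
{"api": "play_rows", "payload": {
  "series": [
    [[0, 0, 0], 0, 0.4],
    [[0, 0, 0], 0, 0.4],
    [[0, 0, 0], 0, 0.4],
    [[0, 0, 0], 0, 0.4],
    [[0, 0, 0], 0, 0.4]
  ]
}}

```text
time: 19.52
tcp_pos: [0.4232, -0.1902, 0.1815]
eef_rot: [[-0.043, 0.999, 0.013], [0.002, 0.013, -1.0], [-0.999, -0.043, -0.003]]
ft_force: [-0.2, 0.9, 0.5]
finger_gap: 0.0598
```

Call:
{"api": "play_rows", "payload": {
  "series": [
    [[0, 40, 0], 0, 0.4],
    [[0, 0, 0], 0, 0.4],
    [[0, 0, 0], 0, 0.4]
  ]
}}

```text
time: 19.9
tcp_pos: [0.4635, -0.1897, 0.1793]
eef_rot: [[-0.044, 0.999, 0.013], [0.002, 0.013, -1.0], [-0.999, -0.044, -0.003]]
ft_force: [-0.5, 0.1, 0.4]
finger_gap: 0.0601
```

Call:
{"api": "play_rows", "payload": {
  "series": [
    [[0, -10, 0], 0, 0.4],
    [[0, -10, 0], 0, 0.4],
    [[0, -10, 0], 0, 0.4],
    [[0, -10, 0], 0, 0.4],
    [[0, 0, 0], 0, 0.4]
  ]
}}

```text
time: 20.52
tcp_pos: [0.4185, -0.1906, 0.1814]
eef_rot: [[-0.044, 0.999, 0.011], [0.005, 0.011, -1.0], [-0.999, -0.044, -0.005]]
ft_force: [-0.4, -0.2, 0.2]
finger_gap: 0.0598
```

Call:
{"api": "play_rows", "payload": {
  "series": [
    [[0, 0, 40], 0, 0.4],
    [[0, 0, 0], 0, 0.4],
    [[0, 0, 0], 0, 0.4]
  ]
}}

```text
time: 20.9
tcp_pos: [0.4199, -0.2304, 0.1815]
eef_rot: [[-0.042, 0.999, 0.013], [0.005, 0.013, -1.0], [-0.999, -0.042, -0.006]]
ft_force: [0.5, -0.1, 1.1]
finger_gap: 0.0601
```

Call:
{"api": "play_rows", "payload": {
  "series": [
    [[0, 0, -40], 0, 0.4],
    [[0, 0, 0], 0, 0.4],
    [[0, 0, 0], 0, 0.4]
  ]
}}

```text
time: 21.28
tcp_pos: [0.4199, -0.1884, 0.1818]
eef_rot: [[-0.042, 0.999, 0.015], [0.005, 0.015, -1.0], [-0.999, -0.041, -0.005]]
ft_force: [-1.3, 0.3, -0.4]
finger_gap: 0.0594
```

Call:
{"api": "play_rows", "payload": {
  "series": [
    [[-40, 0, 0], 0, 0.4],
    [[0, 0, 0], 0, 0.4],
    [[0, 0, 0], 0, 0.4]
  ]
}}

```text
time: 21.65
tcp_pos: [0.4214, -0.1893, 0.2222]
eef_rot: [[-0.042, 0.999, 0.014], [0.005, 0.014, -1.0], [-0.999, -0.042, -0.005]]
ft_force: [-0.1, -0.5, -1.2]
finger_gap: 0.0599
```

Call:
{"api": "play_rows", "payload": {
  "series": [
    [[0, 30, 0], 0, 0.4],
    [[0, 30, 0], 0, 0.4],
    [[0, 30, 0], 0, 0.4],
    [[0, 0, 0], 0, 0.4],
    [[0, 0, 0], 0, 0.4]
  ]
}}

```text
time: 22.28
tcp_pos: [0.5114, -0.1893, 0.2139]
eef_rot: [[-0.048, 0.999, 0.011], [0.006, 0.012, -1.0], [-0.999, -0.048, -0.006]]
ft_force: [-0.4, 0.6, 0.5]
finger_gap: 0.0598
```

Call:
{"api": "play_rows", "payload": {
  "series": [
    [[0, -30, 0], 0, 0.4],
    [[0, -30, 0], 0, 0.4],
    [[0, -30, 0], 0, 0.4],
    [[0, 0, 0], 0, 0.4],
    [[0, 0, 0], 0, 0.4]
  ]
}}

```text
time: 22.9
tcp_pos: [0.4152, -0.1909, 0.2167]
eef_rot: [[-0.05, 0.999, 0.009], [0.009, 0.009, -1.0], [-0.999, -0.049, -0.01]]
ft_force: [-0.2, -0.2, 0.5]
finger_gap: 0.06
```

Call:
{"api": "play_rows", "payload": {
  "series": [
    [[-12, 0, 0], 0, 0.4],
    [[-12, 0, 0], 0, 0.4],
    [[-12, 0, 0], 0, 0.4],
    [[-12, 0, 0], 0, 0.4],
    [[-12, 0, 0], 0, 0.4],
    [[-12, 0, 0], 0, 0.4],
    [[0, 0, 0], 0, 0.4]
  ]
}}

```text
time: 23.78
tcp_pos: [0.4209, -0.1918, 0.2948]
eef_rot: [[-0.048, 0.999, 0.009], [0.007, 0.01, -1.0], [-0.999, -0.048, -0.008]]
ft_force: [0.1, -1.4, -0.6]
finger_gap: 0.0599
```

Call:
{"api": "play_rows", "payload": {
  "series": [
    [[12, 0, 0], 0, 0.4],
    [[12, 0, 0], 0, 0.4],
    [[12, 0, 0], 0, 0.4],
    [[12, 0, 0], 0, 0.4],
    [[12, 0, 0], 0, 0.4],
    [[12, 0, 0], 0, 0.4],
    [[0, 0, 0], 0, 0.4]
  ]
}}

```text
time: 24.65
tcp_pos: [0.4154, -0.1906, 0.2152]
eef_rot: [[-0.053, 0.999, 0.009], [0.008, 0.01, -1.0], [-0.999, -0.053, -0.008]]
ft_force: [0.2, -0.0, 0.9]
finger_gap: 0.0601
```

Call:
{"api": "play_rows", "payload": {
  "series": [
    [[0, 0, 0], -0.175, 0],
    [[0, 0, 0], -0.175, 0],
    [[0, 0, 0], -0.175, 0],
    [[0, 0, 0], -0.175, 0],
    [[0, 0, 0], -0.175, 0],
    [[0, 0, 0], -0.175, 0],
    [[0, 0, 0], -0.175, 0],
    [[0, 0, 0], -0.175, 0]
  ]
}}

```text
time: 25.65
tcp_pos: [0.4176, -0.1917, 0.2181]
eef_rot: [[-0.047, 0.117, 0.992], [0.006, 0.993, -0.117], [-0.999, 0.0, -0.048]]
ft_force: [0.2, -0.5, 0.7]
finger_gap: 0.0425
```

```bash
python3 - <<'E'
from h import *
go(.418,-.194,.13,1.5708)
print(np.array(robot.state()['joints']),np.array(robot.state()['eef_rot']))
E
```

```text
t 25.65 tcp [ 0.4176 -0.1917  0.2181] yaw 1.4534 gap 0.0425 F [ 0.1826 -0.5483  0.6956]
tool delta mm [88.  -2.2  4.9] twist -0.117
[-0.2959  0.132   0.7095  1.9209 -0.0786  1.1674  1.8972] [[-0.0474  0.1171  0.992 ]
 [ 0.0059  0.9931 -0.117 ]
 [-0.9989  0.0003 -0.0478]]
```

Call:
{"api": "play_rows", "payload": {
  "series": [
    [[40, -2, 6], -0.117, 0],
    [[0, 0, 0], 0, 0],
    [[35, 0, 0], 0, 0],
    [[0, 0, 0], 0, 0]
  ]
}}

```text
time: 26.15
tcp_pos: [0.4225, -0.195, 0.1459]
eef_rot: [[-0.042, 0.002, 0.999], [0.005, 1.0, -0.002], [-0.999, 0.004, -0.042]]
ft_force: [-1.5, 0.6, 0.0]
finger_gap: 0.0428
```

```bash
python3 - <<'E'
from h import *
go(.421,-.1944,.0785,1.5708)
wfind((0,0,100),(180,60,255),.004,(150,130,410,360),save="pics/w14.png")
E
```

```text
t 26.15 tcp [ 0.4225 -0.195   0.1459] yaw 1.5689 gap 0.0428 F [-1.4536  0.6265  0.0122]
tool delta mm [67.5  0.3  1.3] twist -0.002
outer [ 0.4547 -0.1474] [0.0101 0.0428] px [354.6 274.4]
outer [ 0.4537 -0.241 ] [0.0103 0.0406] px [208.6 274.4]
outer [ 0.417  -0.1929] [0.0528 0.053 ] px [283.8 218.9]
hole [ 0.419  -0.1933] [0.0129 0.0168] px [282.7 224. ]
```

View pics/w14.png

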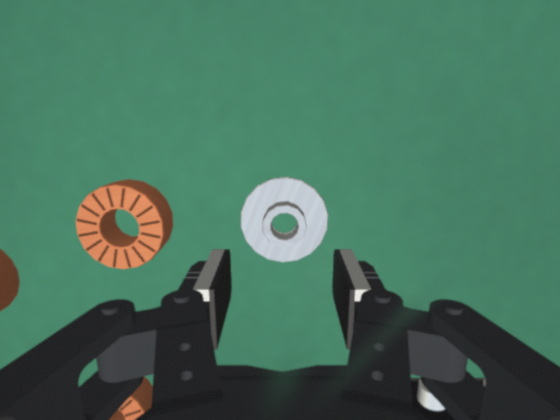

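Call:
{"api": "play_rows", "payload": {
  "series": [
    [[25, 1.5, -1], 0, 0],
    [[0, 0, 0], 0, 0],
    [[20, 0, 0], 0, 0],
    [[0, 0, 0], 0, 0],
    [[15, 0, 0], 0, 0],
    [[0, 0, 0], 0, 0]
  ]
}}

```text
time: 26.95
tcp_pos: [0.4279, -0.1965, 0.0979]
eef_rot: [[-0.022, 0.006, 1.0], [0.001, 1.0, -0.006], [-1.0, 0.0, -0.022]]
ft_force: [-0.6, 0.6, -0.5]
finger_gap: 0.0427
```

```bash
python3 - <<'E'
from h import *
go(.420,-.1935,.0785,1.5708)
im,*c=cam("wrist"); cv2.imwrite("pics/w15.png",im)
E
```

```text
t 26.95 tcp [ 0.4279 -0.1965  0.0979] yaw 1.5647 gap 0.0427 F [-0.5589  0.5525 -0.4936]
tool delta mm [19.6  3.  -7.5] twist -0.006
```

View pics/w15.png

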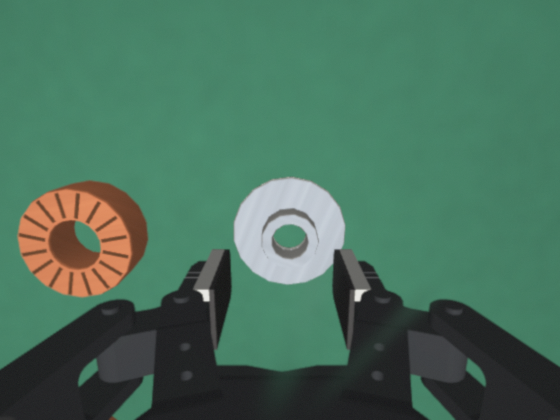

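Call:
{"api": "play_rows", "payload": {
  "series": [
    [[6, 3, -9], 0, 0],
    [[0, 0, 0], 0, 0],
    [[10, 0, 0], 0, 0],
    [[0, 0, 0], 0, 0]
  ]
}}

```text
time: 27.5
tcp_pos: [0.4185, -0.1936, 0.0822]
eef_rot: [[-0.021, 0.006, 1.0], [0.0, 1.0, -0.006], [-1.0, 0.0, -0.021]]
ft_force: [-0.2, 0.3, -0.5]
finger_gap: 0.0426
```

```bash
python3 - <<'E'
from h import *
go(.4187,-.1935,.0785,1.5708)
print(np.array(robot.state()['joints']))
E
```

```text
t 27.5 tcp [ 0.4185 -0.1936  0.0822] yaw 1.5643 gap 0.0426 F [-0.184   0.3379 -0.4963]
tool delta mm [3.7 0.1 0.3] twist -0.006
[-0.2     0.344   0.6473  2.0632 -0.2659  0.8373  2.167 ]
```

Call:
{"api": "play_rows", "payload": {
  "series": [
    [[3.5, 0, 0], 0, 0],
    [[0, 0, 0], 0, -0.4],
    [[0, 0, 0], 0, -1],
    [[0, 0, 0], 0, -1],
    [[0, 0, 0], 0, -1]
  ]
}}

```text
time: 28.12
tcp_pos: [0.4186, -0.1938, 0.0788]
eef_rot: [[-0.021, 0.007, 1.0], [0.0, 1.0, -0.007], [-1.0, 0.0, -0.021]]
ft_force: [0.3, -0.7, -1.1]
finger_gap: 0.0229
```

```bash
python3 - <<'E'
from h import *
go(.4187,-.1935,.0785,1.5708)
im,*c=cam("wrist"); cv2.imwrite("pics/w16.png",im)
E
```

```text
t 28.12 tcp [ 0.4186 -0.1938  0.0788] yaw 1.5641 gap 0.0229 F [ 0.2659 -0.7494 -1.1157]
tool delta mm [0.3 0.3 0.1] twist -0.007
```

View pics/w16.png

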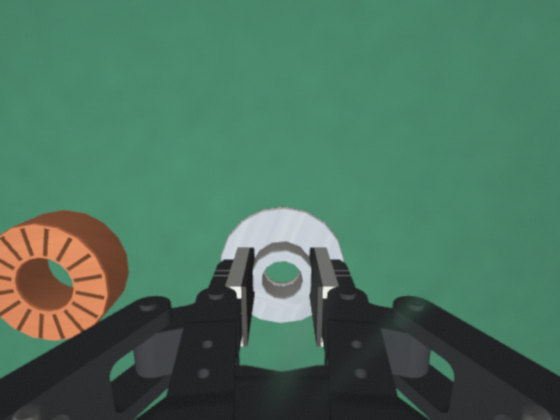

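Call:
{"api": "play_rows", "payload": {
  "series": [
    [[-15, 0, 0], 0, -1],
    [[-25, 0, 0], 0, -1],
    [[0, 0, 0], 0, -1],
    [[-45, 0, 0], 0, -1],
    [[0, 0, 0], 0, -1],
    [[-15, 20, 16], 0, -1],
    [[0, 30, 25], 0, -1],
    [[0, 0, 0], 0, -1]
  ]
}}

```text
time: 29.18
tcp_pos: [0.4619, -0.1423, 0.18]
eef_rot: [[-0.023, 0.008, 1.0], [0.001, 1.0, -0.008], [-1.0, 0.001, -0.023]]
ft_force: [-0.3, -0.7, -0.7]
finger_gap: 0.0225
```

Call:
{"api": "play_rows", "payload": {
  "series": [
    [[0, 33, 28], 0, -1],
    [[0, 0, 0], 0, -1],
    [[0, 33, 28], 0, -1],
    [[0, 0, 0], 0, -1],
    [[0, 33, 28], 0, -1],
    [[0, 0, 0], 0, -1],
    [[0, 33, 28], 0, -1],
    [[0, 0, 0], 0, -1]
  ]
}}

```text
time: 30.18
tcp_pos: [0.5714, -0.0167, 0.171]
eef_rot: [[-0.033, 0.016, 0.999], [-0.002, 1.0, -0.017], [-0.999, -0.003, -0.033]]
ft_force: [0.3, 0.1, -0.7]
finger_gap: 0.0228
```

```bash
python3 - <<'E'
from h import *
go(.629,.057,.165,1.5708)
im,*c=cam("wrist"); cv2.imwrite("pics/w17.png",im)
E
```

```text
t 30.18 tcp [ 0.5714 -0.0167  0.171 ] yaw 1.5543 gap 0.0228 F [ 0.2729  0.1009 -0.7111]
tool delta mm [ 3.9 74.7 56.5] twist -0.016
```

View pics/w17.png

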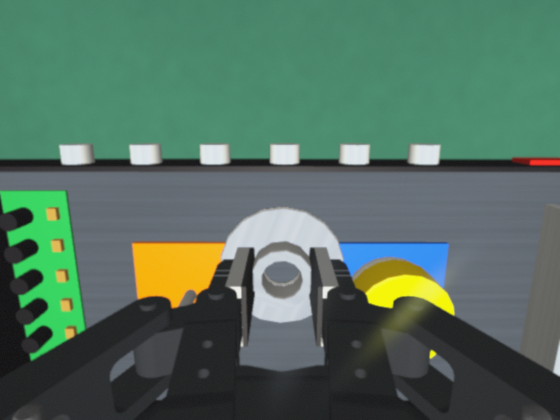

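Call:
{"api": "play_rows", "payload": {
  "series": [
    [[0, 33, 26], 0, -1],
    [[0, 0, 0], 0, -1],
    [[0, 28, 22], 0, -1],
    [[0, 0, 0], 0, -1],
    [[0, 12, 8], 0, -1],
    [[0, 0, 0], 0, -1]
  ]
}}

```text
time: 30.98
tcp_pos: [0.6251, 0.0411, 0.1675]
eef_rot: [[-0.039, 0.034, 0.999], [-0.009, 0.999, -0.034], [-0.999, -0.011, -0.039]]
ft_force: [0.4, -0.4, -0.6]
finger_gap: 0.023
```

```bash
python3 - <<'E'
from h import *
go(.6313,.0572,.15,1.5708)
im,*c=cam("wrist"); cv2.imwrite("pics/w18.png",im)
print(robot.state()['eef_rot'])
s=robot.state();R=np.array(s['eef_rot']);t=np.array(s['tcp_pos'])
print("capbottom",t+R@[.0788,0,0])
E
```

```text
t 30.98 tcp [0.6251 0.0411 0.1675] yaw 1.537 gap 0.023 F [ 0.3521 -0.4196 -0.606 ]
tool delta mm [17.1 16.5  6.3] twist -0.034
[[-0.039   0.0355  0.9986]
 [-0.0104  0.9993 -0.0359]
 [-0.9992 -0.0118 -0.0386]]
capbottom [0.6217 0.0386 0.0889]
```

View pics/w18.png

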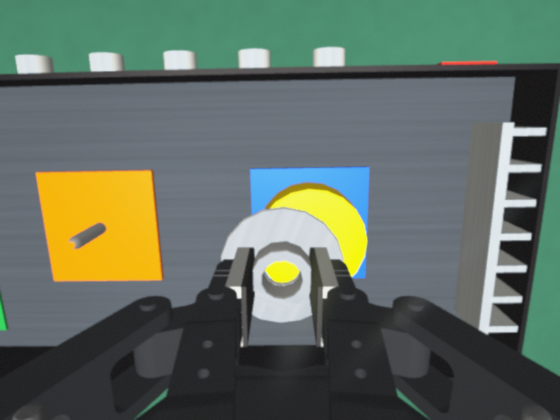

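```bash
python3 - <<'E'
from h import *
print(np.array(robot.state()['joints']),robot.state()['qvel'])
E
```

```text
[-0.5038  0.5507  0.548   1.5294 -0.2881  1.1851  1.6328] [ 0.0072 -0.0079  0.0158  0.0094  0.0065 -0.0013  0.0021]
```

Call:
{"api": "play_rows", "payload": {
  "series": [
    [[0, 9, 4], -0.03, -1],
    [[0, 0, 0], 0, -1],
    [[0, 9, 4], 0, -1],
    [[0, 0, 0], 0, -1]
  ]
}}

```text
time: 31.52
tcp_pos: [0.6334, 0.0576, 0.1673]
eef_rot: [[-0.039, 0.004, 0.999], [-0.01, 1.0, -0.005], [-0.999, -0.011, -0.039]]
ft_force: [-0.6, -0.4, -0.9]
finger_gap: 0.0227
```

```bash
python3 - <<'E'
from h import *
go(.629,.0575,.15,1.5708)
print(np.array(robot.state()['joints']),robot.state()['qvel'])
print(robot.state()['eef_rot'])
s=robot.state();R=np.array(s['eef_rot']);t=np.array(s['tcp_pos'])
print("capbottom",t+R@[.0788,0,0])
E
```

```text
t 31.52 tcp [0.6334 0.0576 0.1673] yaw 1.5664 gap 0.0227 F [-0.5714 -0.4209 -0.8845]
tool delta mm [17.5  0.1 -3.7] twist -0.004
[-0.5142  0.5693  0.5345  1.4987 -0.2904  1.1953  1.6348] [ 0.0127 -0.0065  0.0212  0.012   0.0109  0.0003  0.0046]
[[-0.039   0.0044  0.9992]
 [-0.0103  0.9999 -0.0048]
 [-0.9992 -0.0105 -0.039 ]]
capbottom [0.6303 0.0568 0.0886]
```

Call:
{"api": "play_rows", "payload": {
  "series": [
    [[8, 0.5, -1.3], 0, -1],
    [[0, 0, 0], 0, -1],
    [[8, 0, 0], 0, -1],
    [[0, 0, 0], 0, -1],
    [[8, 0, 0], 0, -1],
    [[0, 0, 0], 0, -1]
  ]
}}

```text
time: 32.28
tcp_pos: [0.6305, 0.0571, 0.1411]
eef_rot: [[-0.04, 0.005, 0.999], [-0.011, 1.0, -0.006], [-0.999, -0.011, -0.04]]
ft_force: [0.1, 0.1, -1.0]
finger_gap: 0.0232
```

```bash
cat >> h.py <<'E'
def part(d,x,y):
    s=robot.state();R=np.array(s['eef_rot']);t=np.array(s['tcp_pos'])
    b=t+R@[d,0,0]; print("part bottom",b,"Rx",R[:,0],"yaw",round(np.arctan2(R[1,1],R[0,1]),3),"F",np.array(s['ft_force'])); print("lateral tool delta mm",(R.T@(np.array([x,y,b[2]])-b)*1000).round(1))
E
python3 - <<'E'
from h import *
part(.0788,.629,.0573)
im,*c=cam("wrist"); cv2.imwrite("pics/w19.png",cv2.resize(im[180:360,180:380],None,fx=3,fy=3))
print(proj([[.629,.057,.055]],c))
E
```

```text
part bottom [0.6273 0.0562 0.0624] Rx [-0.0401 -0.011  -0.9991] yaw 1.566 F [ 0.112   0.1181 -1.0335]
lateral tool delta mm [-0.1  1.1  1.7]
[[283.5381 260.3974]]
```

View pics/w19.png

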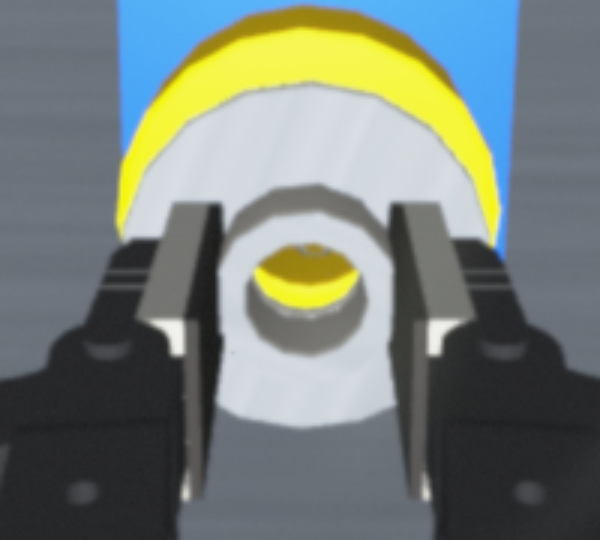

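Call:
{"api": "play_rows", "payload": {
  "series": [
    [[2, 1, 2], 0, -1],
    [[0, 0, 0], 0, -1],
    [[7, 0, 0], 0, -1],
    [[0, 0, 0], 0, -1]
  ]
}}

```text
time: 32.83
tcp_pos: [0.6329, 0.0581, 0.1324]
eef_rot: [[-0.038, 0.005, 0.999], [-0.011, 1.0, -0.006], [-0.999, -0.011, -0.038]]
ft_force: [0.7, 0.8, -0.9]
finger_gap: 0.0228
```

```bash
python3 - <<'E'
from h import *
part(.0788,.629,.0573)
im,*c=cam("wrist"); cv2.imwrite("pics/w20.png",cv2.resize(im[180:360,180:380],None,fx=3,fy=3))
print(proj([[.629,.057,.055]],c))
E
```

```text
part bottom [0.6298 0.0572 0.0537] Rx [-0.0384 -0.0108 -0.9992] yaw 1.566 F [ 0.697   0.7598 -0.9139]
lateral tool delta mm [ 0.   0.1 -0.8]
[[281.1393 262.3662]]
```

View pics/w20.png

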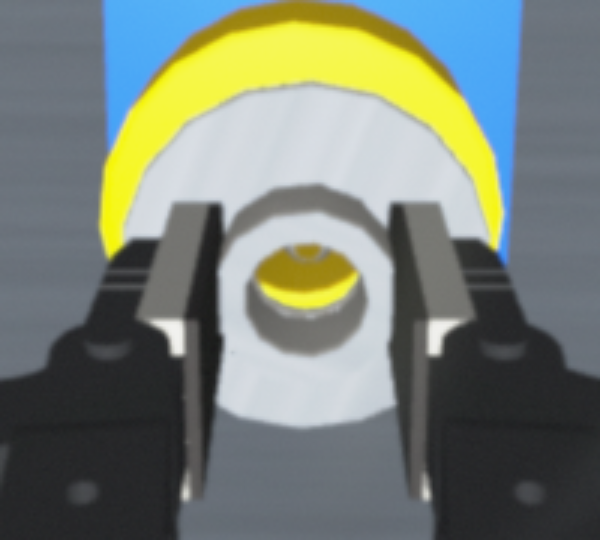

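```bash
python3 - <<'E'
from h import *
im,*c=cam("wrist")
s=robot.state();R=np.array(s['eef_rot']);t=np.array(s['tcp_pos'])
print(proj([t+R@[.0788,a,b] for a,b in((0,0),(.008,0),(-.008,0),(0,.008),(0,-.008))]+[t+R@[.0628,a,b] for a,b in((0,0),(0,.008),(0,-.008))],c))
E
```

```text
[[281.5662 263.701 ]
 [299.7761 263.6869]
 [263.3546 263.71  ]
 [281.5693 280.2602]
 [281.563  246.6894]
 [281.6135 280.5497]
 [281.6163 298.5851]
 [281.6107 261.9641]]
```

Call:
{"api": "play_rows", "payload": {
  "series": [
    [[5, 0, -0.5], 0, -1],
    [[0, 0, 0], 0, -1],
    [[4, 0, 0], 0, -1],
    [[0, 0, 0], 0, -1]
  ]
}}

```text
time: 33.42
tcp_pos: [0.6325, 0.0579, 0.1237]
eef_rot: [[-0.037, 0.005, 0.999], [-0.011, 1.0, -0.006], [-0.999, -0.011, -0.037]]
ft_force: [-0.1, 0.5, 0.1]
finger_gap: 0.0227
```

```bash
python3 - <<'E'
from h import *
part(.0788,.629,.0573)
im,*c=cam("wrist"); cv2.imwrite("pics/w21.png",cv2.resize(im[180:360,180:380],None,fx=3,fy=3))
E
```

```text
part bottom [0.6295 0.057  0.0449] Rx [-0.037  -0.0107 -0.9993] yaw 1.565 F [-0.0866  0.4869  0.0816]
lateral tool delta mm [ 0.   0.3 -0.5]
```

View pics/w21.png

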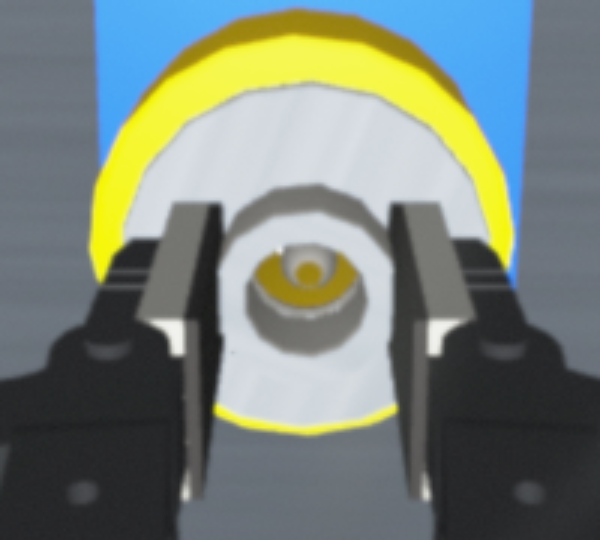

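Call:
{"api": "play_rows", "payload": {
  "series": [
    [[1.5, 0, 0], 0, -1],
    [[0, 0, 0], 0, -1],
    [[1, 0, 0], 0, -1],
    [[0, 0, 0], 0, -1]
  ]
}}

```text
time: 33.98
tcp_pos: [0.6328, 0.0578, 0.1221]
eef_rot: [[-0.036, 0.005, 0.999], [-0.01, 1.0, -0.006], [-0.999, -0.011, -0.036]]
ft_force: [-0.9, 0.1, 1.2]
finger_gap: 0.0232
```

Call:
{"api": "play_rows", "payload": {
  "series": [
    [[0.5, 0, 0], 0, -0.3],
    [[0, 0, 0], 0, 0],
    [[0, 0, 0], 0, 0],
    [[-20, 0, 0], 0, 0],
    [[0, 0, 0], 0, 0],
    [[-45, 0, 0], 0, 0],
    [[0, 0, 0], 0, 0]
  ]
}}

```text
time: 34.85
tcp_pos: [0.6359, 0.0584, 0.1902]
eef_rot: [[-0.034, 0.005, 0.999], [-0.01, 1.0, -0.006], [-0.999, -0.011, -0.033]]
ft_force: [-0.2, 0.4, -1.6]
finger_gap: 0.0428
```

```bash
python3 - <<'E'
from h import *
go(.454,-.388,.17,1.5708)
im,*c=cam("wrist"); cv2.imwrite("pics/w22.png",im)
im,*c=cam("side"); cv2.imwrite("pics/s22.png",cv2.resize(im[150:270,170:290],None,fx=5,fy=5,interpolation=2)[:600])
E
```

```text
t 34.85 tcp [0.6359 0.0584 0.1902] yaw 1.5654 gap 0.0428 F [-0.2413  0.3903 -1.6088]
tool delta mm [  30.9 -447.2 -178.5] twist -0.005
```

View pics/w22.png

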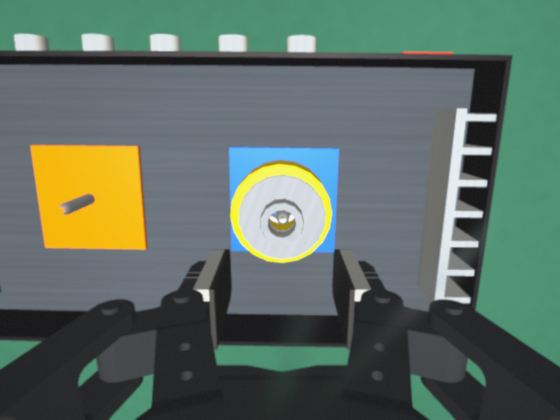

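View pics/s22.png

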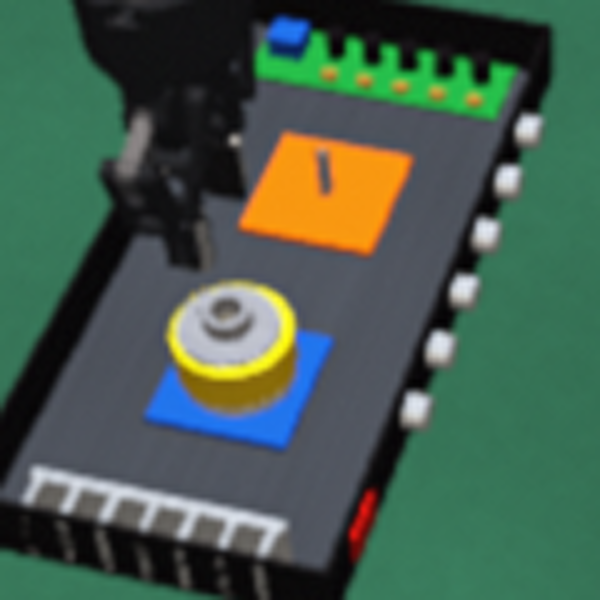

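Call:
{"api": "play_rows", "payload": {
  "series": [
    [[0, -45, -18], 0, 1],
    [[0, 0, 0], 0, 1],
    [[0, -45, -18], 0, 1],
    [[0, 0, 0], 0, 1],
    [[0, -45, -18], 0, 1],
    [[0, 0, 0], 0, 1],
    [[0, -45, -18], 0, 1],
    [[0, 0, 0], 0, 1]
  ]
}}

```text
time: 35.95
tcp_pos: [0.5563, -0.1228, 0.1839]
eef_rot: [[-0.052, 0.003, 0.999], [-0.011, 1.0, -0.004], [-0.999, -0.011, -0.052]]
ft_force: [0.3, 0.2, -0.3]
finger_gap: 0.0854
```

Call:
{"api": "play_rows", "payload": {
  "series": [
    [[0, -45, -18], 0, 1],
    [[0, 0, 0], 0, 1],
    [[0, -45, -18], 0, 1],
    [[0, 0, 0], 0, 1],
    [[0, -45, -18], 0, 1],
    [[0, 0, 0], 0, 1],
    [[0, -45, -18], 0, 1],
    [[0, 0, 0], 0, 1]
  ]
}}

```text
time: 36.95
tcp_pos: [0.4863, -0.2985, 0.185]
eef_rot: [[-0.056, -0.003, 0.998], [-0.008, 1.0, 0.003], [-0.998, -0.007, -0.056]]
ft_force: [-0.0, 0.7, -0.0]
finger_gap: 0.0852
```

```bash
python3 - <<'E'
from h import *
go(.454,-.387,.14,1.5708);print(np.array(robot.state()['joints']))
E
```

```text
t 36.95 tcp [ 0.4863 -0.2985  0.185 ] yaw 1.574 gap 0.0852 F [-0.0292  0.7134 -0.02  ]
tool delta mm [ 47.4 -88.  -29.9] twist 0.003
[-0.0333  0.4403  0.6675  1.6733 -0.2494  1.1693  2.2699]
```

Call:
{"api": "play_rows", "payload": {
  "series": [
    [[0, -45, -15], 0, 1],
    [[0, 0, 0], 0, 1],
    [[0, -42, -11], 0, 1],
    [[0, 0, 0], 0, 1],
    [[30, 0, 0], 0, 1],
    [[0, 0, 0], 0, 1]
  ]
}}

```text
time: 37.7
tcp_pos: [0.4652, -0.3785, 0.1534]
eef_rot: [[-0.057, -0.011, 0.998], [-0.002, 1.0, 0.011], [-0.998, -0.001, -0.057]]
ft_force: [0.3, 0.7, -0.5]
finger_gap: 0.0853
```

```bash
python3 - <<'E'
from h import *
go(.4575,-.387,.07,1.5708);print(np.array(robot.state()['eef_rot']))
wfind((2,80,90),(20,255,255),.022,(170,100,390,370),save="pics/w23.png")
E
```

```text
t 37.7 tcp [ 0.4652 -0.3785  0.1534] yaw 1.5815 gap 0.0853 F [ 0.3499  0.7187 -0.5461]
tool delta mm [83.7 -8.3 -3. ] twist 0.011
[[-0.0573 -0.0107  0.9983]
 [-0.0018  0.9999  0.0106]
 [-0.9984 -0.0012 -0.0574]]
outer [ 0.5327 -0.3218] [0.0258 0.0452] px [373.3 343.1]
outer [ 0.4536 -0.3879] [0.0482 0.0505] px [265.7 217.3]
hole [ 0.452  -0.3876] [0.017  0.0202] px [266.2 215. ]
```

View pics/w23.png

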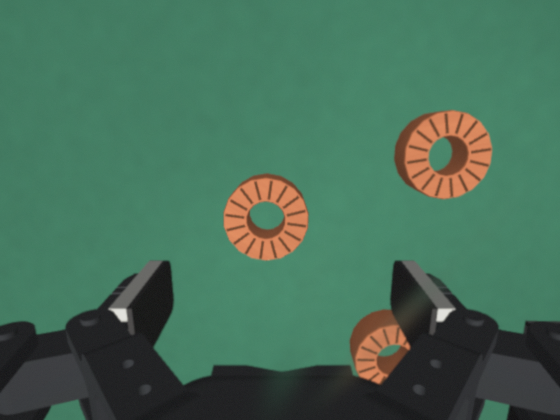

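Call:
{"api": "play_rows", "payload": {
  "series": [
    [[20, -9, -3.5], 0.011, 1],
    [[0, 0, 0], 0, 1],
    [[30, 0, 0], 0, 1],
    [[0, 0, 0], 0, 1],
    [[20, 0, 0], 0, 1],
    [[0, 0, 0], 0, 1]
  ]
}}

```text
time: 38.5
tcp_pos: [0.4626, -0.3887, 0.088]
eef_rot: [[-0.049, -0.002, 0.999], [-0.006, 1.0, 0.002], [-0.999, -0.006, -0.049]]
ft_force: [-0.7, 0.0, -0.5]
finger_gap: 0.0852
```

```bash
python3 - <<'E'
from h import *
go(.457,-.3878,.072,1.5708)
part(.061,.4535,-.3878)
E
```

```text
t 38.5 tcp [ 0.4626 -0.3887  0.088 ] yaw 1.5729 gap 0.0852 F [-0.7359  0.03   -0.4563]
tool delta mm [16.3  1.  -4.8] twist 0.002
part bottom [ 0.4597 -0.3891  0.0271] Rx [-0.0487 -0.0062 -0.9988] yaw 1.573 F [-0.7359  0.03   -0.4563]
lateral tool delta mm [ 0.3  1.3 -6.1]
```

Call:
{"api": "play_rows", "payload": {
  "series": [
    [[8, 1, -6], 0, 1],
    [[0, 0, 0], 0, 1],
    [[8, 0, 0], 0, 1],
    [[0, 0, 0], 0, 1]
  ]
}}

```text
time: 39.0
tcp_pos: [0.4561, -0.3885, 0.0732]
eef_rot: [[-0.046, -0.002, 0.999], [-0.008, 1.0, 0.002], [-0.999, -0.008, -0.047]]
ft_force: [0.7, -0.3, 0.2]
finger_gap: 0.0854
```

```bash
python3 - <<'E'
from h import *
go(.457,-.3878,.072,1.5708)
part(.061,.4535,-.3878)
E
```

```text
t 39.0 tcp [ 0.4561 -0.3885  0.0732] yaw 1.5726 gap 0.0854 F [ 0.6685 -0.3372  0.1517]
tool delta mm [1.1 0.7 1. ] twist 0.002
part bottom [ 0.4532 -0.389   0.0122] Rx [-0.0465 -0.0076 -0.9989] yaw 1.573 F [ 0.6685 -0.3372  0.1517]
lateral tool delta mm [-0.   1.2  0.3]
```

Call:
{"api": "play_rows", "payload": {
  "series": [
    [[1, 1, 0], 0, 0.3],
    [[0, 0, 0], 0, -0.4],
    [[0, 0, 0], 0, -1],
    [[0, 0, 0], 0, -1]
  ]
}}

```text
time: 39.5
tcp_pos: [0.4564, -0.3879, 0.0729]
eef_rot: [[-0.046, -0.002, 0.999], [-0.008, 1.0, 0.002], [-0.999, -0.008, -0.046]]
ft_force: [-0.6, -0.1, -1.1]
finger_gap: 0.0477
```

```bash
python3 - <<'E'
from h import *
part(.061,.4535,-.3878); go(0,0,0)
im,*c=cam("wrist"); cv2.imwrite("pics/w24.png",im)
E
```

```text
part bottom [ 0.4536 -0.3884  0.0119] Rx [-0.0455 -0.0084 -0.9989] yaw 1.573 F [-0.5743 -0.076  -1.0654]
lateral tool delta mm [ 0.   0.6 -0.1]
t 39.5 tcp [ 0.4564 -0.3879  0.0729] yaw 1.5728 gap 0.0477 F [-0.5743 -0.076  -1.0654]
tool delta mm [  90.3  389.4 -452. ] twist 1.573
```

View pics/w24.png

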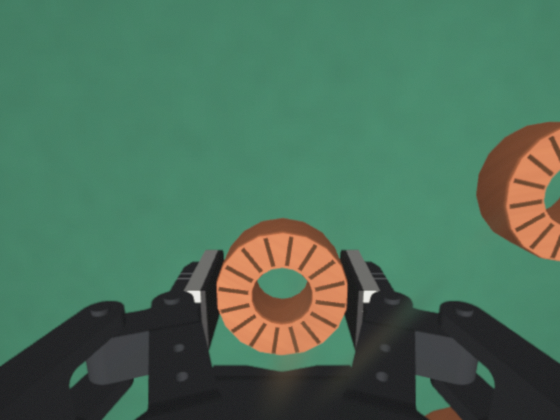

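Call:
{"api": "play_rows", "payload": {
  "series": [
    [[-15, 0, 0], 0, -1],
    [[-30, 0, 0], 0, -1],
    [[0, 0, 0], 0, -1],
    [[-45, 0, 0], 0, -1],
    [[0, 0, 0], 0, -1],
    [[-10, 38, 22], 0, -1],
    [[0, 0, 0], 0, -1]
  ]
}}

```text
time: 40.42
tcp_pos: [0.4826, -0.3464, 0.1723]
eef_rot: [[-0.049, -0.002, 0.999], [-0.005, 1.0, 0.001], [-0.999, -0.005, -0.049]]
ft_force: [0.0, 0.5, -2.5]
finger_gap: 0.0479
```

Call:
{"api": "play_rows", "payload": {
  "series": [
    [[0, 40, 22], 0, -1],
    [[0, 0, 0], 0, -1],
    [[0, 40, 22], 0, -1],
    [[0, 0, 0], 0, -1],
    [[0, 40, 22], 0, -1],
    [[0, 0, 0], 0, -1],
    [[0, 40, 22], 0, -1],
    [[0, 0, 0], 0, -1]
  ]
}}

```text
time: 41.42
tcp_pos: [0.5675, -0.1841, 0.1587]
eef_rot: [[-0.06, 0.001, 0.998], [-0.003, 1.0, -0.001], [-0.998, -0.003, -0.06]]
ft_force: [0.0, 0.2, -1.3]
finger_gap: 0.0475
```

```bash
python3 - <<'E'
from h import *
part(.073,.627,-.085); go(0,0,0,1.5708)
E
```

```text
part bottom [ 0.5631 -0.1843  0.0859] Rx [-0.0602 -0.0032 -0.9982] yaw 1.57 F [ 0.0213  0.1701 -1.2962]
lateral tool delta mm [-4.2 99.4 63.7]
t 41.42 tcp [ 0.5675 -0.1841  0.1587] yaw 1.5702 gap 0.0475 F [ 0.0213  0.1701 -1.2962]
tool delta mm [ 192.   184.3 -557. ] twist -0.001
```

Call:
{"api": "play_rows", "payload": {
  "series": [
    [[-2, 40, 24], 0, -1],
    [[0, 0, 0], 0, -1],
    [[-2, 35, 24], 0, -1],
    [[0, 0, 0], 0, -1],
    [[0, 22, 13], 0, -1],
    [[0, 0, 0], 0, -1]
  ]
}}

```text
time: 42.18
tcp_pos: [0.6269, -0.0908, 0.1545]
eef_rot: [[-0.067, 0.004, 0.998], [-0.005, 1.0, -0.005], [-0.998, -0.006, -0.067]]
ft_force: [0.3, 0.0, -2.1]
finger_gap: 0.0479
```

```bash
python3 - <<'E'
from h import *
part(.073,.627,-.085)
im,*c=cam("wrist"); cv2.imwrite("pics/w25.png",im); print(proj([[.627,-.085,.041],[.627,-.085,.007]],c))
E
```

```text
part bottom [ 0.622  -0.0912  0.0816] Rx [-0.0667 -0.0053 -0.9978] yaw 1.566 F [ 0.347   0.0438 -2.0568]
lateral tool delta mm [-0.4  6.2  5. ]
[[293.548  249.4882]
 [292.0441 232.2273]]
```

View pics/w25.png

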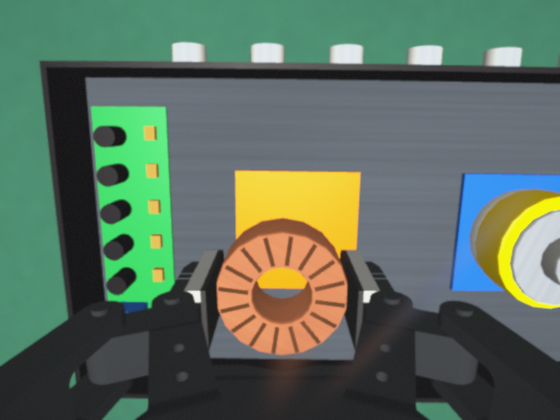

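Call:
{"api": "play_rows", "payload": {
  "series": [
    [[0, 6, 5], 0, -1],
    [[0, 0, 0], 0, -1],
    [[12, 0, 0], 0, -1],
    [[0, 0, 0], 0, -1],
    [[12, 0, 0], 0, -1],
    [[0, 0, 0], 0, -1]
  ]
}}

```text
time: 42.98
tcp_pos: [0.6281, -0.0898, 0.1277]
eef_rot: [[-0.069, 0.011, 0.998], [-0.008, 1.0, -0.011], [-0.998, -0.008, -0.069]]
ft_force: [-0.5, -0.2, -0.9]
finger_gap: 0.0478
```

```bash
python3 - <<'E'
from h import *
part(.073,.627,-.085)
im,*c=cam("wrist"); cv2.imwrite("pics/w26.png",im); print(proj([[.627,-.085,.041],[.627,-.085,.007]],c))
h=cv2.cvtColor(im,cv2.COLOR_BGR2HSV); m=cv2.inRange(h,(14,150,150),(26,255,255)); m[215:]=0
ys,xs=np.nonzero(m); P=onplane(np.c_[[xs.min(),xs.max()],[ys.min()+2]*2],.007,c); print(P,P.mean(0)+[.038,0,0])
E
```

```text
part bottom [ 0.6231 -0.0904  0.0549] Rx [-0.0693 -0.0076 -0.9976] yaw 1.56 F [-0.4929 -0.192  -0.8752]
lateral tool delta mm [-0.3  5.4  3.9]
[[293.6307 265.5926]
 [292.0894 243.5936]]
[[ 0.5626 -0.1728  0.007 ]
 [ 0.5641 -0.0451  0.007 ]] [ 0.6013 -0.109   0.007 ]
```

View pics/w26.png

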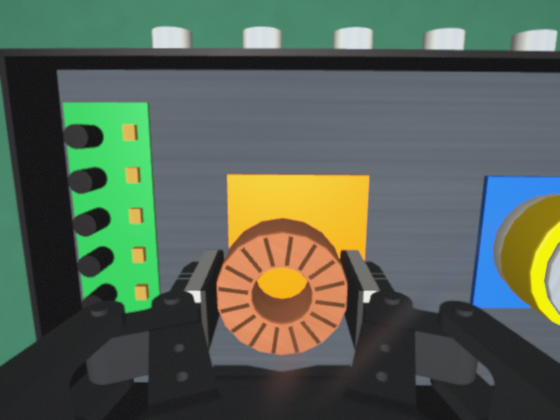

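```bash
python3 - <<'E'
from h import *
im,*c=cam("wrist"); P=onplane([[228,175],[369,176]],.007,c); print(P,P.mean(0)+[.038,0,0])
E
```

```text
[[ 0.5893 -0.1194  0.007 ]
 [ 0.5906 -0.0437  0.007 ]] [ 0.6279 -0.0816  0.007 ]
```

Call:
{"api": "play_rows", "payload": {
  "series": [
    [[0, 5.5, 4], 0, -1],
    [[0, 0, 0], 0, -1],
    [[0, 0, 0], 0, -1]
  ]
}}

```text
time: 43.45
tcp_pos: [0.634, -0.0841, 0.1297]
eef_rot: [[-0.065, 0.01, 0.998], [-0.008, 1.0, -0.011], [-0.998, -0.009, -0.065]]
ft_force: [-0.4, 0.8, -2.2]
finger_gap: 0.048
```

```bash
python3 - <<'E'
from h import *
part(.073,.627,-.085)
im,*c=cam("wrist"); cv2.imwrite("pics/w27.png",im[200:400,180:400]); print(proj([[.627,-.085,.041],[.627,-.085,.007]],c))
E
```

```text
part bottom [ 0.6292 -0.0847  0.0568] Rx [-0.0653 -0.0081 -0.9978] yaw 1.561 F [-0.3687  0.7668 -2.1557]
lateral tool delta mm [ 0.1 -0.3 -2.2]
[[281.2183 251.578 ]
 [281.7343 231.7081]]
```

View pics/w27.png

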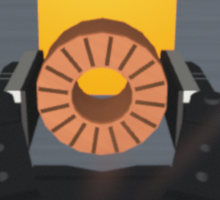

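Call:
{"api": "play_rows", "payload": {
  "series": [
    [[6, 0.5, -1.5], 0, -1],
    [[0, 0, 0], 0, -1],
    [[8, 0, 0], 0, -1],
    [[0, 0, 0], 0, -1],
    [[0, 0, 0], 0, -1]
  ]
}}

```text
time: 44.12
tcp_pos: [0.6311, -0.0837, 0.1145]
eef_rot: [[-0.066, 0.01, 0.998], [-0.008, 1.0, -0.011], [-0.998, -0.009, -0.066]]
ft_force: [-0.0, -0.5, -1.7]
finger_gap: 0.0474
```

```bash
python3 - <<'E'
from h import *
part(.073,.627,-.084)
im,*c=cam("wrist"); cv2.imwrite("pics/w27b.png",cv2.resize(im[200:360,180:380],None,fx=3,fy=3)); print(proj([[.627,-.084,.041],[.627,-.084,.007]],c))
s=robot.state();R=np.array(s['eef_rot']);t=np.array(s['tcp_pos'])
print(proj([t+R@[.073,0,0]],c))
E
```

```text
part bottom [ 0.6263 -0.0843  0.0416] Rx [-0.0659 -0.0079 -0.9978] yaw 1.56 F [-0.0048 -0.4792 -1.6687]
lateral tool delta mm [-0.   0.3  0.7]
[[282.317  269.742 ]
 [282.6678 245.2228]]
[[281.8178 268.3538]]
```

View pics/w27b.png

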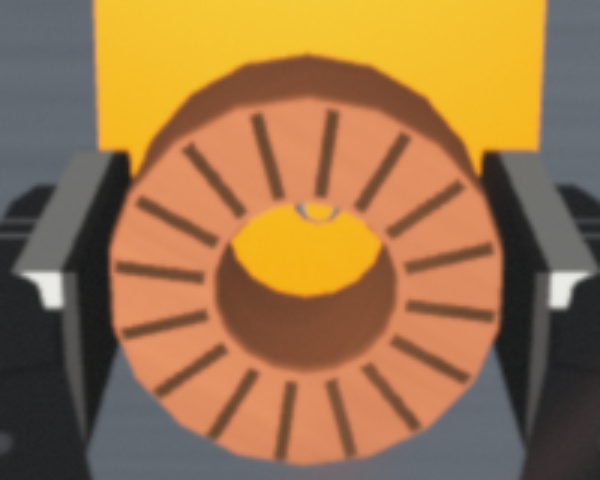

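Call:
{"api": "play_rows", "payload": {
  "series": [
    [[5, 2, 1], 0, -1],
    [[0, 0, 0], 0, -1],
    [[9, 0, 0], 0, -1],
    [[0, 0, 0], 0, -1],
    [[9, 0, 0], 0, -1],
    [[0, 0, 0], 0, -1]
  ]
}}

```text
time: 44.92
tcp_pos: [0.6304, -0.0816, 0.0895]
eef_rot: [[-0.066, 0.01, 0.998], [-0.008, 1.0, -0.011], [-0.998, -0.008, -0.066]]
ft_force: [-0.6, 0.4, -2.5]
finger_gap: 0.0476
```

```bash
python3 - <<'E'
from h import *
part(.073,.627,-.0825)
im,*c=cam("wrist"); cv2.imwrite("pics/w28.png",cv2.resize(im[200:360,180:380],None,fx=3,fy=3)); print(proj([[.627,-.0825,.041]],c))
E
```

```text
part bottom [ 0.6255 -0.0821  0.0167] Rx [-0.0665 -0.0077 -0.9978] yaw 1.561 F [-0.5803  0.3713 -2.5443]
lateral tool delta mm [-0.1 -0.3  1.5]
[[280.277  297.5975]]
```

View pics/w28.png

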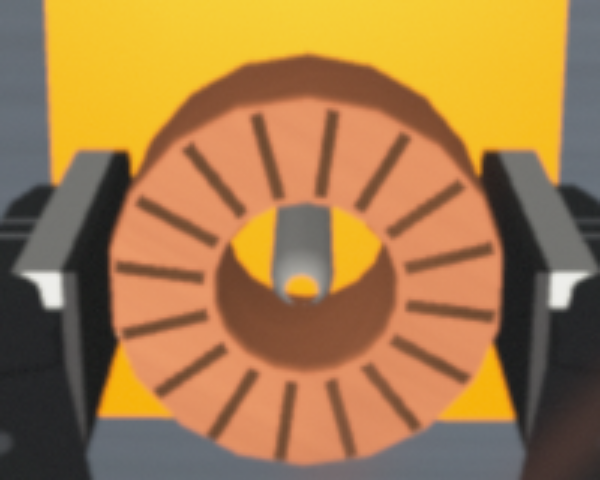

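Call:
{"api": "play_rows", "payload": {
  "series": [
    [[4, 0, 1], 0, -1],
    [[0, 0, 0], 0, -1],
    [[4, 0, 0], 0, -1],
    [[0, 0, 0], 0, -1]
  ]
}}

```text
time: 45.48
tcp_pos: [0.6316, -0.0819, 0.082]
eef_rot: [[-0.065, 0.01, 0.998], [-0.008, 1.0, -0.011], [-0.998, -0.009, -0.064]]
ft_force: [0.1, -0.2, -1.1]
finger_gap: 0.0479
```

```bash
python3 - <<'E'
from h import *
part(.073,.627,-.0825)
E
```

```text
part bottom [ 0.6269 -0.0825  0.0092] Rx [-0.0645 -0.008  -0.9979] yaw 1.561 F [ 0.1453 -0.1614 -1.1374]
lateral tool delta mm [-0.  -0.   0.1]
```

Call:
{"api": "play_rows", "payload": {
  "series": [
    [[1.5, 0, 0], 0, -1],
    [[0, 0, 0], 0, -1],
    [[1, 0, 0], 0, -1],
    [[0, 0, 0], 0, -1]
  ]
}}

```text
time: 45.98
tcp_pos: [0.6317, -0.082, 0.0802]
eef_rot: [[-0.064, 0.01, 0.998], [-0.008, 1.0, -0.011], [-0.998, -0.008, -0.064]]
ft_force: [-0.6, 0.8, -1.1]
finger_gap: 0.0476
```

Call:
{"api": "play_rows", "payload": {
  "series": [
    [[0.5, 0, 0], 0, 0.2],
    [[0, 0, 0], 0, 0.7],
    [[0, 0, 0], 0, 0.7],
    [[-20, 0, 0], 0, 0.7],
    [[0, 0, 0], 0, 0.7],
    [[-45, 0, 0], 0, 0.7],
    [[-30, 0, 0], 0, 0.7],
    [[0, 0, 0], 0, 0]
  ]
}}

```text
time: 46.98
tcp_pos: [0.6384, -0.0813, 0.1792]
eef_rot: [[-0.062, 0.01, 0.998], [-0.008, 1.0, -0.011], [-0.998, -0.009, -0.062]]
ft_force: [-0.3, 1.2, -0.7]
finger_gap: 0.0562
```

```bash
python3 - <<'E'
from h import *
go(.441,.367,.18,1.5708)
wfind((2,80,90),(14,255,255),.029,(170,100,390,370),save="pics/w29.png")
im,*c=cam("wrist");print(proj([[.627,-.0825,.041]],c))
im,*c=cam("side"); cv2.imwrite("pics/s29.png",cv2.resize(im[150:270,170:290],None,fx=5,fy=5,interpolation=2)[:600])
print(np.array(robot.state()['joints']),robot.state()['eef_rot'])
E
```

```text
t 46.98 tcp [ 0.6384 -0.0813  0.1792] yaw 1.5605 gap 0.0562 F [-0.3349  1.2147 -0.7095]
tool delta mm [   7.7  446.3 -201.9] twist -0.01
outer [ 0.6279 -0.0824] [0.0476 0.0495] px [281.9 212.8]
hole [ 0.6263 -0.0824] [0.0181 0.021 ] px [281.8 210.9]
[[281.1456 218.6123]]
[-0.3254  0.6018  0.5899  1.4509 -0.3161  1.2554  1.8609] [[-0.0674  0.0103  0.9977]
 [-0.0078  0.9999 -0.0109]
 [-0.9977 -0.0085 -0.0673]]
```

View pics/w29.png

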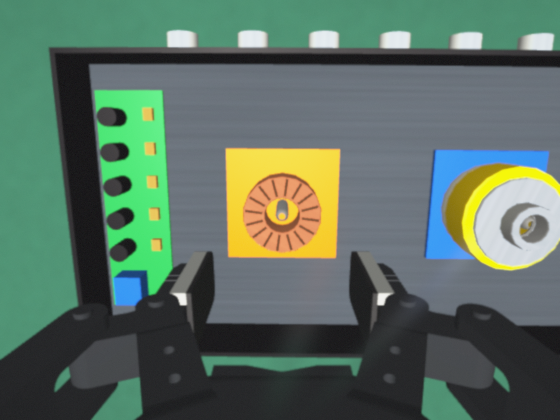

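View pics/s29.png

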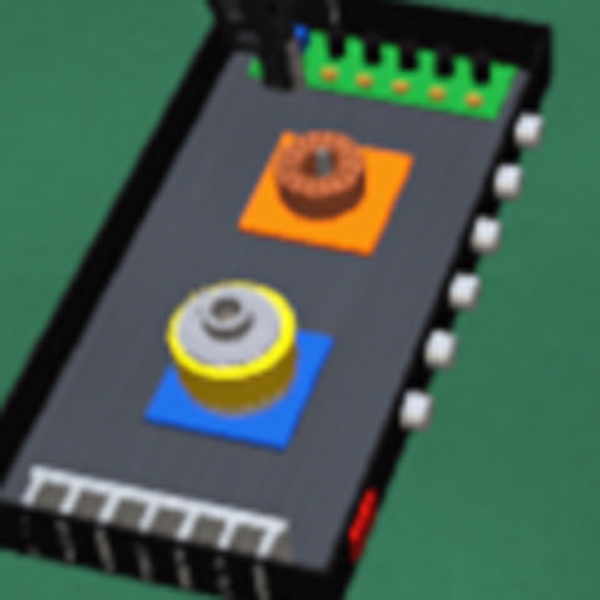

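Call:
{"api": "play_rows", "payload": {
  "series": [
    [[-5, 45, -18], 0, 0],
    [[0, 0, 0], 0, 0],
    [[-5, 45, -20], 0, 0],
    [[0, 0, 0], 0, 0],
    [[0, 45, -20], 0, 0],
    [[0, 0, 0], 0, 0],
    [[0, 45, -20], 0, 0],
    [[0, 0, 0], 0, 0]
  ]
}}

```text
time: 48.12
tcp_pos: [0.5564, 0.1015, 0.1796]
eef_rot: [[-0.082, 0.013, 0.997], [-0.012, 1.0, -0.014], [-0.997, -0.013, -0.082]]
ft_force: [-0.3, 0.6, -0.4]
finger_gap: 0.0427
```

Call:
{"api": "play_rows", "payload": {
  "series": [
    [[0, 45, -20], 0, 0],
    [[0, 0, 0], 0, 0],
    [[0, 45, -20], 0, 0],
    [[0, 0, 0], 0, 0],
    [[0, 45, -20], 0, 0],
    [[0, 0, 0], 0, 0],
    [[0, 45, -20], 0, 0],
    [[0, 0, 0], 0, 0]
  ]
}}

```text
time: 49.12
tcp_pos: [0.4834, 0.2744, 0.1789]
eef_rot: [[-0.083, 0.026, 0.996], [-0.02, 0.999, -0.028], [-0.996, -0.023, -0.083]]
ft_force: [-0.2, -0.0, 0.0]
finger_gap: 0.0429
```

```bash
python3 - <<'E'
from h import *
part(.07,.4405,.367); go(.441,.367,.18,1.5708)
print(np.array(robot.state()['joints']))
E
```

```text
part bottom [0.4776 0.273  0.1092] Rx [-0.0835 -0.0203 -0.9963] yaw 1.545 F [-0.1548 -0.0348  0.0305]
lateral tool delta mm [  1.2  93.  -39.6]
t 49.12 tcp [0.4834 0.2744 0.1789] yaw 1.5447 gap 0.0429 F [-0.1548 -0.0348  0.0305]
tool delta mm [  0.6  91.4 -44.9] twist -0.026
[-0.9575  0.4097  0.5095  1.6853 -0.2328  1.1888  1.1655]
```

Call:
{"api": "play_rows", "payload": {
  "series": [
    [[0, 40, -19], -0.13, 0],
    [[0, 0, 0], 0, 0],
    [[0, 45, -16], -0.13, 0],
    [[0, 0, 0], 0, 0],
    [[25, 0, 0], 0, 0],
    [[0, 0, 0], 0, 0]
  ]
}}

```text
time: 49.88
tcp_pos: [0.4499, 0.3484, 0.1531]
eef_rot: [[-0.082, -0.225, 0.971], [-0.026, 0.974, 0.224], [-0.996, -0.007, -0.085]]
ft_force: [-0.5, 0.3, -0.2]
finger_gap: 0.043
```

```bash
python3 - <<'E'
from h import *
part(.07,.4405,.367); go(.441,.367,.18,1.8)
im,*c=cam("wrist"); cv2.imwrite("pics/w30.png",im)
h=cv2.cvtColor(im,cv2.COLOR_BGR2HSV); m=cv2.inRange(h,(0,120,80),(6,255,255))|cv2.inRange(h,(174,120,80),(180,255,255))
k=max(cv2.findContours(m,0,1)[0],key=cv2.contourArea).reshape(-1,2); P=onplane(k,.004,c)[:,:2].astype(np.float32); print(cv2.fitEllipse(P),cv2.minEnclosingCircle(P), k.mean(0))
E
```

```text
part bottom [0.4442 0.3466 0.0833] Rx [-0.0816 -0.0262 -0.9963] yaw 1.798 F [-0.5432  0.274  -0.1732]
lateral tool delta mm [-0.2 20.8  1. ]
t 49.88 tcp [0.4499 0.3484 0.1531] yaw 1.7982 gap 0.043 F [-0.5432  0.274  -0.1732]
tool delta mm [-26.6  20.   -6.8] twist -0.002
((0.4399229884147644, 0.36834192276000977), (0.042033493518829346, 0.04259101301431656), 57.33625411987305) ((0.44006356596946716, 0.36853671073913574), 0.0218104999512434) [318.0979 227.7526]
```

View pics/w30.png

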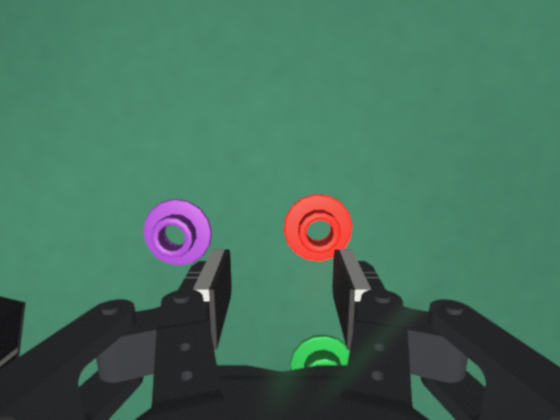

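Call:
{"api": "play_rows", "payload": {
  "series": [
    [[10, 22, 3], 0, 0],
    [[0, 0, 0], 0, 0],
    [[20, 0, 2], 0, 0],
    [[0, 0, 0], 0, 0],
    [[20, 0, 1], 0, 0],
    [[0, 0, 0], 0, 0]
  ]
}}

```text
time: 50.68
tcp_pos: [0.4503, 0.3704, 0.1041]
eef_rot: [[-0.077, -0.222, 0.972], [-0.024, 0.975, 0.221], [-0.997, -0.006, -0.08]]
ft_force: [0.1, 0.1, 0.4]
finger_gap: 0.0431
```

```bash
cat >> h.py <<'E'
def grab(x,y,z,d=.07):
    s=robot.state();R=np.array(s['eef_rot']);g=np.array([x,y,0])-R[:,0]*d; g[2]=z; print(R[:,0],R[2,1]); go(*g,1.8)
E
python3 - <<'E'
from h import *
grab(.4403,.368,.079)
im,*c=cam("wrist"); cv2.imwrite("pics/w31.png",im)
E
```

```text
[-0.0768 -0.0237 -0.9968] -0.0060251115862690885
t 50.67 tcp [0.4503 0.3704 0.1041] yaw 1.7948 gap 0.0431 F [0.0706 0.1205 0.4085]
tool delta mm [25.4  0.4 -2.6] twist -0.005
```

View pics/w31.png

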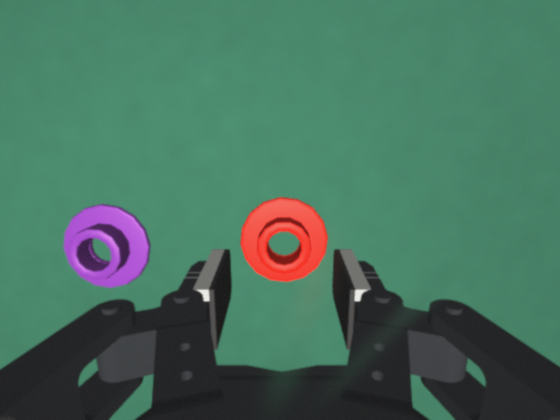

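Call:
{"api": "play_rows", "payload": {
  "series": [
    [[10, 0, -2], 0, 0],
    [[0, 0, 0], 0, 0],
    [[10, 0, 0], 0, 0],
    [[0, 0, 0], 0, 0]
  ]
}}

```text
time: 51.22
tcp_pos: [0.4484, 0.3704, 0.0864]
eef_rot: [[-0.073, -0.222, 0.972], [-0.02, 0.975, 0.221], [-0.997, -0.003, -0.075]]
ft_force: [-0.2, -0.0, -0.6]
finger_gap: 0.0429
```

```bash
python3 - <<'E'
from h import *
grab(.4403,.368,.0795)
E
```

```text
[-0.0728 -0.0199 -0.9971] -0.003298931601439413
t 51.23 tcp [0.4484 0.3704 0.0864] yaw 1.7943 gap 0.0429 F [-0.218  -0.031  -0.5932]
tool delta mm [ 7.1 -0.3 -2.6] twist -0.006
```

Call:
{"api": "play_rows", "payload": {
  "series": [
    [[4, 0, -2.5], 0, 0],
    [[0, 0, 0], 0, 0],
    [[2.5, 0, 0], 0, 0],
    [[0, 0, 0], 0, 0]
  ]
}}

```text
time: 51.72
tcp_pos: [0.4454, 0.3699, 0.0799]
eef_rot: [[-0.072, -0.222, 0.972], [-0.02, 0.975, 0.221], [-0.997, -0.003, -0.075]]
ft_force: [-0.1, 0.3, 0.4]
finger_gap: 0.0426
```

```bash
python3 - <<'E'
from h import *
grab(.4403,.368,.0795)
E
```

```text
[-0.0724 -0.0196 -0.9972] -0.003104498084277918
t 51.73 tcp [0.4454 0.3699 0.0799] yaw 1.7943 gap 0.0426 F [-0.0631  0.2554  0.4106]
tool delta mm [ 0.4 -0.5 -0.1] twist -0.006
```

Call:
{"api": "play_rows", "payload": {
  "series": [
    [[0, 0, 0], 0, -0.4],
    [[0, 0, 0], 0, -1],
    [[0, 0, 0], 0, -1],
    [[0, 0, 0], 0, -1]
  ]
}}

```text
time: 52.22
tcp_pos: [0.4458, 0.37, 0.0804]
eef_rot: [[-0.072, -0.222, 0.973], [-0.019, 0.975, 0.221], [-0.997, -0.003, -0.074]]
ft_force: [-0.5, 0.2, 0.4]
finger_gap: 0.0226
```

```bash
python3 - <<'E'
from h import *
grab(.4403,.368,.0795)
im,*c=cam("wrist"); cv2.imwrite("pics/w32.png",im)
im,*c=cam("side"); cv2.imwrite("pics/s32.png",cv2.resize(im[260:400,190:340],None,fx=4,fy=4,interpolation=2)[:600])
E
```

```text
[-0.0718 -0.019  -0.9972] -0.00263545888923246
t 52.23 tcp [0.4458 0.37   0.0804] yaw 1.7942 gap 0.0226 F [-0.4525  0.2009  0.3821]
tool delta mm [ 1.  -0.6 -0.5] twist -0.006
```

View pics/w32.png

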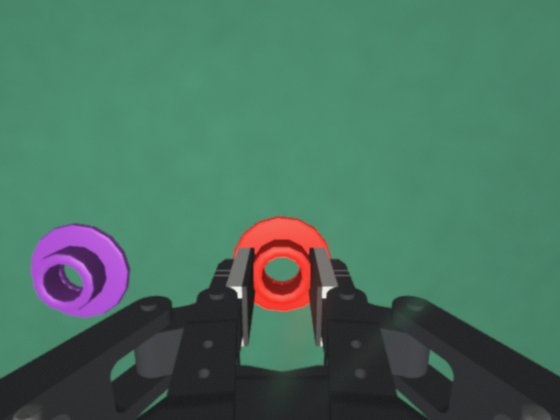

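Call:
{"api": "play_rows", "payload": {
  "series": [
    [[-15, 0, 0], 0, -1],
    [[-30, 0, 0], 0, -1],
    [[0, 0, 0], 0, -1],
    [[-45, 0, 0], 0, -1],
    [[0, 0, 0], 0, -1],
    [[-15, 0, 0], 0, -1],
    [[0, 0, 0], 0, -1]
  ]
}}

```text
time: 53.2
tcp_pos: [0.4531, 0.3717, 0.1896]
eef_rot: [[-0.073, -0.221, 0.972], [-0.02, 0.975, 0.221], [-0.997, -0.003, -0.075]]
ft_force: [0.6, 0.2, -0.7]
finger_gap: 0.0222
```

```bash
python3 - <<'E'
from h import *
part(.0806,.627,-.0825); print(robot.state()['eef_rot'])
im,*c=cam("wrist"); cv2.imwrite("pics/w33.png",im)
E
```

```text
part bottom [0.4473 0.3701 0.1092] Rx [-0.0727 -0.0201 -0.9972] yaw 1.794 F [ 0.6452  0.1939 -0.6788]
lateral tool delta mm [  -4.  -481.2   74.9]
[[-0.0727 -0.2215  0.9724]
 [-0.0201  0.9752  0.2206]
 [-0.9972 -0.0035 -0.0753]]
```

View pics/w33.png

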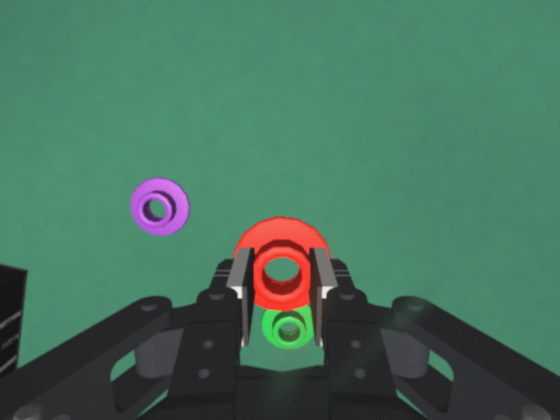

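Call:
{"api": "play_rows", "payload": {
  "series": [
    [[0, -42, 7], 0, -1],
    [[0, 0, 0], 0, -1],
    [[0, -42, 7], 0, -1],
    [[0, 0, 0], 0, -1],
    [[0, -42, 7], 0, -1],
    [[0, 0, 0], 0, -1],
    [[0, -42, 7], 0, -1],
    [[0, 0, 0], 0, -1]
  ]
}}

```text
time: 54.25
tcp_pos: [0.5149, 0.2127, 0.1812]
eef_rot: [[-0.082, -0.226, 0.971], [-0.026, 0.974, 0.225], [-0.996, -0.007, -0.086]]
ft_force: [-0.9, -1.1, 0.0]
finger_gap: 0.0227
```

Call:
{"api": "play_rows", "payload": {
  "series": [
    [[0, -42, 7], 0, -1],
    [[0, 0, 0], 0, -1],
    [[0, -42, 7], 0, -1],
    [[0, 0, 0], 0, -1],
    [[0, -42, 7], 0, -1],
    [[0, 0, 0], 0, -1],
    [[0, -42, 7], 0, -1],
    [[0, 0, 0], 0, -1]
  ]
}}

```text
time: 55.25
tcp_pos: [0.5789, 0.0665, 0.1755]
eef_rot: [[-0.089, -0.239, 0.967], [-0.022, 0.971, 0.238], [-0.996, -0.0, -0.092]]
ft_force: [0.0, 0.8, -0.9]
finger_gap: 0.0224
```

```bash
python3 - <<'E'
from h import *
part(.0806,.627,-.0825); print(robot.state()['eef_rot'],robot.state()['joints'])
E
```

```text
part bottom [0.5717 0.0647 0.0952] Rx [-0.0891 -0.0223 -0.9958] yaw 1.813 F [ 0.0355  0.7753 -0.9478]
lateral tool delta mm [  -1.6 -156.2   18.4]
[[-0.0891 -0.2394  0.9668]
 [-0.0223  0.9709  0.2384]
 [-0.9958 -0.0003 -0.0919]] [-0.5735  0.4811  0.5395  1.6073 -0.2395  1.216   1.8331]
```

Call:
{"api": "play_rows", "payload": {
  "series": [
    [[0, -42, 5], 0, -1],
    [[0, 0, 0], 0, -1],
    [[0, -42, 5], 0, -1],
    [[0, 0, 0], 0, -1],
    [[0, -40, 5], 0, -1],
    [[0, 0, 0], 0, -1],
    [[0, -30, 4], 0, -1],
    [[0, 0, 0], 0, -1]
  ]
}}

```text
time: 56.25
tcp_pos: [0.6355, -0.0596, 0.1692]
eef_rot: [[-0.095, -0.257, 0.962], [-0.013, 0.966, 0.257], [-0.995, 0.012, -0.095]]
ft_force: [0.3, 0.7, 0.3]
finger_gap: 0.0226
```

```bash
python3 - <<'E'
from h import *
part(.0806,.627,-.0825); print(robot.state()['eef_rot'])
E
```

```text
part bottom [ 0.6278 -0.0606  0.0889] Rx [-0.0948 -0.0127 -0.9954] yaw 1.83 F [0.3062 0.6553 0.2693]
lateral tool delta mm [  0.4 -20.9  -6.4]
[[-0.0948 -0.2567  0.9618]
 [-0.0127  0.9664  0.2567]
 [-0.9954  0.0121 -0.0949]]
```

Call:
{"api": "play_rows", "payload": {
  "series": [
    [[0, -21, -6], 0, -1],
    [[0, 0, 0], 0, -1],
    [[12, 0, 1], 0, -1],
    [[0, 0, 0], 0, -1],
    [[12, 0, 1], 0, -1],
    [[0, 0, 0], 0, -1]
  ]
}}

```text
time: 57.0
tcp_pos: [0.6342, -0.0739, 0.142]
eef_rot: [[-0.097, -0.264, 0.96], [-0.009, 0.964, 0.264], [-0.995, 0.017, -0.096]]
ft_force: [0.2, -0.9, -0.0]
finger_gap: 0.0225
```

```bash
python3 - <<'E'
from h import *
part(.0806,.627,-.0825); print(robot.state()['eef_rot'])
im,*c=cam("wrist"); cv2.imwrite("pics/w34.png",cv2.resize(im[180:360,180:380],None,fx=3,fy=3))
print(proj([[.627,-.0825,.041]],c))
E
```

```text
part bottom [ 0.6263 -0.0746  0.0618] Rx [-0.0974 -0.0087 -0.9952] yaw 1.838 F [ 0.1992 -0.8595 -0.0462]
lateral tool delta mm [ 0.  -7.8 -1.5]
[[-0.0974 -0.2637  0.9597]
 [-0.0087  0.9645  0.2641]
 [-0.9952  0.0174 -0.0962]]
[[264.986  245.1633]]
```

View pics/w34.png

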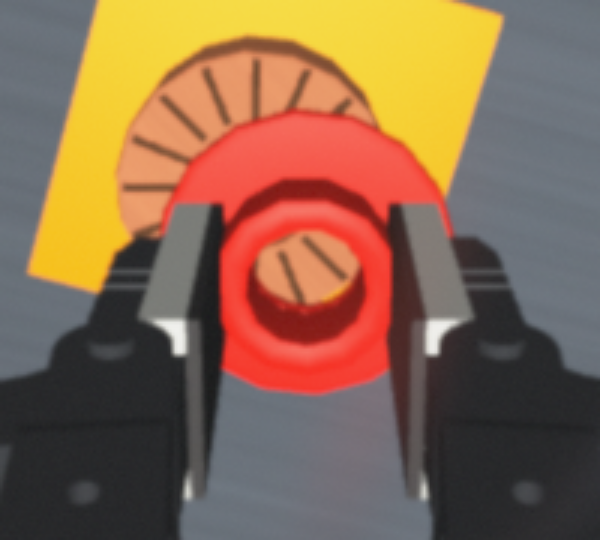

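Call:
{"api": "play_rows", "payload": {
  "series": [
    [[0, -8, -1.5], 0, -1],
    [[0, 0, 0], 0, -1],
    [[6, 0, 0.5], 0, -1],
    [[0, 0, 0], 0, -1],
    [[0, 0, 0], 0, -1]
  ]
}}

```text
time: 57.68
tcp_pos: [0.6357, -0.0833, 0.1373]
eef_rot: [[-0.095, -0.263, 0.96], [-0.009, 0.965, 0.263], [-0.995, 0.016, -0.094]]
ft_force: [-0.3, 0.2, -0.6]
finger_gap: 0.0225
```

```bash
python3 - <<'E'
from h import *
part(.0806,.627,-.0825)
im,*c=cam("wrist"); cv2.imwrite("pics/w35.png",cv2.resize(im[180:360,180:380],None,fx=3,fy=3))
s=robot.state();R=np.array(s['eef_rot']);t=np.array(s['tcp_pos'])
print(proj([[.627,-.0825,.041],t+R@[.0806,0,0]],c))
E
```

```text
part bottom [ 0.6281 -0.084   0.057 ] Rx [-0.0946 -0.0092 -0.9955] yaw 1.837 F [-0.3057  0.1905 -0.6034]
lateral tool delta mm [ 0.1  1.7 -0.6]
[[284.3692 249.3328]
 [281.3807 260.9883]]
```

View pics/w35.png

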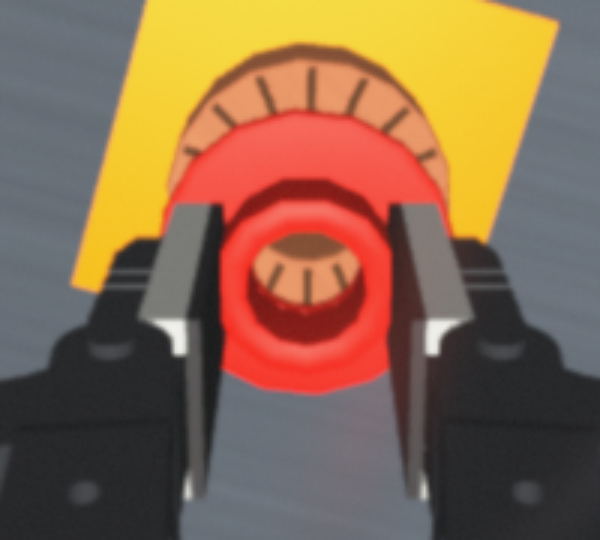

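Call:
{"api": "play_rows", "payload": {
  "series": [
    [[4, 1.5, 0], 0, -1],
    [[0, 0, 0], 0, -1],
    [[7, 0, 0.6], 0, -1],
    [[0, 0, 0], 0, -1],
    [[0, 0, 0], 0, -1]
  ]
}}

```text
time: 58.35
tcp_pos: [0.6346, -0.0813, 0.1253]
eef_rot: [[-0.095, -0.263, 0.96], [-0.009, 0.965, 0.264], [-0.995, 0.016, -0.094]]
ft_force: [0.6, 0.4, -0.7]
finger_gap: 0.0225
```

```bash
python3 - <<'E'
from h import *
part(.0806,.627,-.0825)
im,*c=cam("wrist"); cv2.imwrite("pics/w36.png",cv2.resize(im[180:360,180:380],None,fx=3,fy=3))
s=robot.state();R=np.array(s['eef_rot']);t=np.array(s['tcp_pos'])
print(proj([[.627,-.0825,.041],t+R@[.0806,0,0]],c))
E
```

```text
part bottom [ 0.627 -0.082  0.045] Rx [-0.0951 -0.0091 -0.9954] yaw 1.837 F [ 0.5677  0.4226 -0.7142]
lateral tool delta mm [ 0.  -0.5 -0.1]
[[280.1907 258.2012]
 [281.5303 261.1021]]
```

View pics/w36.png

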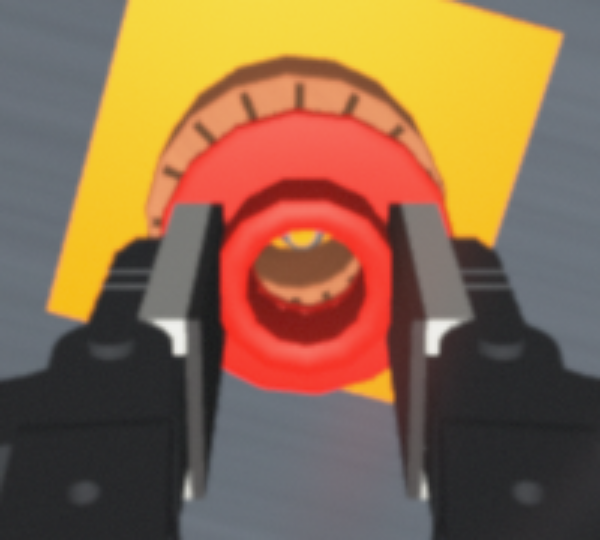

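Call:
{"api": "play_rows", "payload": {
  "series": [
    [[5, -0.5, 0.4], 0, -1],
    [[0, 0, 0], 0, -1],
    [[0, 0, 0], 0, -1]
  ]
}}

```text
time: 58.78
tcp_pos: [0.6347, -0.0818, 0.1199]
eef_rot: [[-0.095, -0.263, 0.96], [-0.009, 0.965, 0.264], [-0.995, 0.016, -0.094]]
ft_force: [0.0, 0.3, -0.3]
finger_gap: 0.0225
```

```bash
python3 - <<'E'
from h import *
part(.0806,.627,-.0825)
im,*c=cam("wrist"); cv2.imwrite("pics/w37.png",cv2.resize(im[180:360,180:380],None,fx=3,fy=3))
s=robot.state();R=np.array(s['eef_rot']);t=np.array(s['tcp_pos'])
print(proj([[.627,-.0825,.041],t+R@[.0806,0,0]],c))
E
```

```text
part bottom [ 0.627  -0.0826  0.0397] Rx [-0.0951 -0.0091 -0.9954] yaw 1.837 F [ 0.0087  0.3395 -0.3133]
lateral tool delta mm [ 0.   0.1 -0. ]
[[281.5279 262.243 ]
 [281.4227 261.0376]]
```

View pics/w37.png

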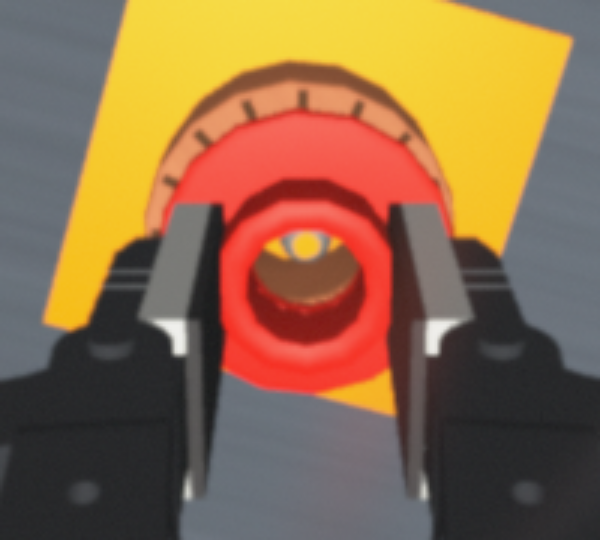

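Stud tip at about (281.5, 262), right at the predicted bore centre (281.4, 261). Lowering on.

Call:
{"api": "play_rows", "payload": {
  "series": [
    [[4, 0, 0.4], 0, -1],
    [[0, 0, 0], 0, -1],
    [[4, 0, 0.4], 0, -1],
    [[0, 0, 0], 0, -1]
  ]
}}

```text
time: 59.32
tcp_pos: [0.6346, -0.0815, 0.1112]
eef_rot: [[-0.095, -0.263, 0.96], [-0.009, 0.965, 0.264], [-0.995, 0.017, -0.094]]
ft_force: [1.2, -0.8, 0.0]
finger_gap: 0.0221
```

```bash
python3 - <<'E'
from h import *
part(.0806,.627,-.0825)
im,*c=cam("wrist"); cv2.imwrite("pics/w38.png",cv2.resize(im[180:360,180:380],None,fx=3,fy=3))
E
```

```text
part bottom [ 0.627  -0.0823  0.031 ] Rx [-0.0952 -0.009  -0.9954] yaw 1.837 F [ 1.1902 -0.777   0.0395]
lateral tool delta mm [-0.  -0.2 -0. ]
```

View pics/w38.png

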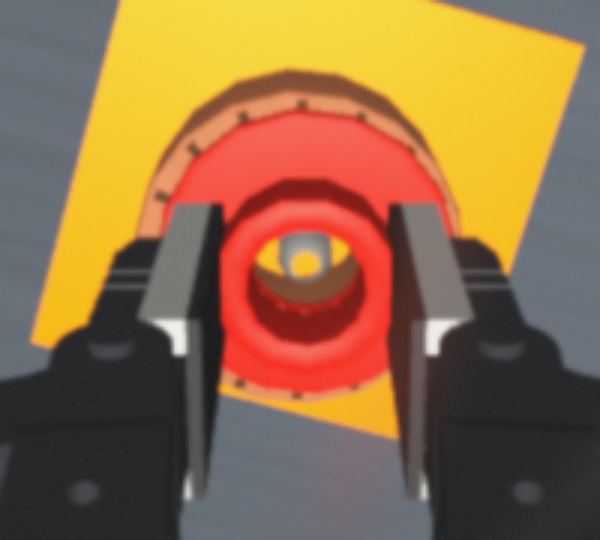

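Call:
{"api": "play_rows", "payload": {
  "series": [
    [[1.5, 0, 0.1], 0, -1],
    [[0, 0, 0], 0, -1],
    [[0, 0, 0], 0, -1]
  ]
}}

```text
time: 59.75
tcp_pos: [0.6349, -0.0817, 0.1101]
eef_rot: [[-0.094, -0.263, 0.96], [-0.009, 0.965, 0.264], [-0.995, 0.016, -0.093]]
ft_force: [-0.1, 0.2, -0.4]
finger_gap: 0.0223
```

Call:
{"api": "play_rows", "payload": {
  "series": [
    [[1, 0, 0.1], 0, -1],
    [[0, 0, 0], 0, -1]
  ]
}}

```text
time: 60.0
tcp_pos: [0.6349, -0.0817, 0.1098]
eef_rot: [[-0.094, -0.263, 0.96], [-0.009, 0.965, 0.264], [-0.996, 0.016, -0.093]]
ft_force: [-1.2, 0.7, 1.4]
finger_gap: 0.0225
```

Call:
{"api": "play_rows", "payload": {
  "series": [
    [[0, 0, 0], 0, -0.3],
    [[0, 0, 0], 0, 0],
    [[0, 0, 0], 0, 0],
    [[-20, 0, 0], 0, 0],
    [[0, 0, 0], 0, 0],
    [[-45, 0, 0], 0, 0],
    [[-30, 0, 0], 0, 0],
    [[0, 0, 0], 0, 0]
  ]
}}

```text
time: 61.0
tcp_pos: [0.6444, -0.0809, 0.2084]
eef_rot: [[-0.093, -0.263, 0.96], [-0.009, 0.965, 0.264], [-0.996, 0.016, -0.092]]
ft_force: [0.0, -0.4, -1.3]
finger_gap: 0.0429
```

```bash
python3 - <<'E'
from h import *
im,*c=cam("wrist"); cv2.imwrite("pics/w39.png",im)
im,*c=cam("side"); cv2.imwrite("pics/s39.png",cv2.resize(im[150:270,170:290],None,fx=5,fy=5,interpolation=2)[:600])
E
```

```text
(no output)
```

View pics/w39.png

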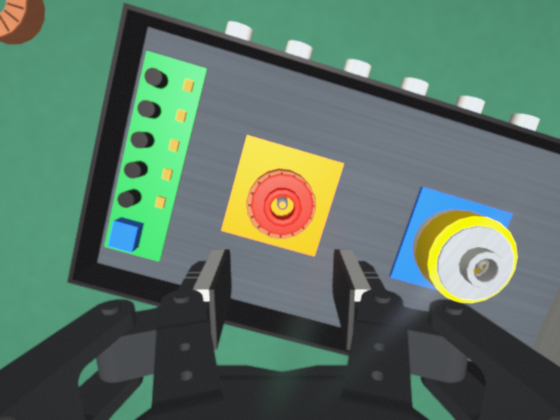

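View pics/s39.png

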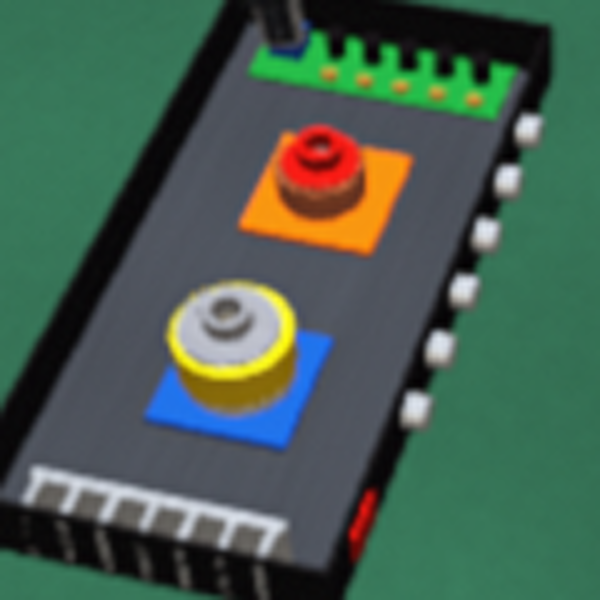

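```bash
python3 - <<'E'
from h import *
im,*c=cam("side"); cv2.imwrite("pics/sF.png",im); a=cv2.imread("pics/side0.png")
for n,(x0,y0,x1,y1) in dict(bottle=(230,88,252,122),cap=(138,312,165,344),driver=(365,130,390,186)).items(): print(n,np.abs(im[y0:y1,x0:x1].astype(int)-a[y0:y1,x0:x1]).mean().round(2))
im,*c=cam("top"); a=cv2.imread("pics/top0.png")
for n,(x0,y0,x1,y1) in dict(bottle=(438,108,468,138),cap=(135,120,162,146),driver=(364,288,455,310)).items(): print(n,np.abs(im[y0:y1,x0:x1].astype(int)-a[y0:y1,x0:x1]).mean().round(2))
cv2.imwrite("pics/tF.png",im)
E
```

```text
bottle 17.19
cap 14.89
driver 12.76
bottle 12.56
cap 12.45
driver 10.69
```

View pics/sF.png

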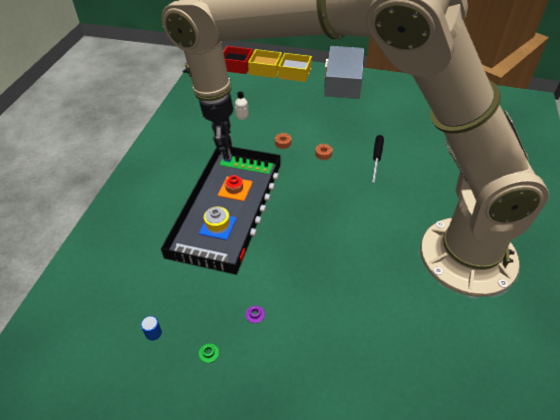

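```bash
python3 - <<'E'
import cv2,numpy as np
for f,g,d in(("pics/sF.png","pics/side0.png",dict(bottle=(230,88,252,122),cap=(138,312,165,344),driver=(365,130,390,186))),("pics/tF.png","pics/top0.png",dict(bottle=(438,108,468,138),cap=(135,120,162,146),driver=(364,288,455,310)))):
    a=cv2.imread(f);b=cv2.imread(g)
    for n,(x0,y0,x1,y1) in d.items():
        r=cv2.matchTemplate(a[y0-8:y1+8,x0-8:x1+8],b[y0:y1,x0:x1],cv2.TM_CCOEFF_NORMED);_,v,_,p=cv2.minMaxLoc(r);print(f,n,round(v,3),p[0]-8,p[1]-8)
E
python3 -c "
from bench import robot
print(robot.job_done())"
```

```text
pics/sF.png bottle 0.946 0 0
pics/sF.png cap 1.0 0 0
pics/sF.png driver 1.0 0 0
pics/tF.png bottle 0.996 0 0
pics/tF.png cap 0.997 0 0
pics/tF.png driver 0.993 0 0
the job is handed in; nothing more can be done
None
```

Both stacks are built and the job is handed in at about 61 s of the 123 s allowed. The blue stud carries the white disc, then the yellow transformer, then the steel cap. The orange stud carries the copper choke that lay farthest right, then the red cap.

**How it went on:** I lowered each part over its stud and let go at or within about 1 mm of its computed seat height. Force readings showed contact only for the two caps. For the disc, transformer and choke, I relied on the height and the pictures.

**Last checks:** The final wrist and side pictures show both stacks flat and centred on their studs, with hubs up and the gripper open and clear. The bottle, capacitor and screwdriver show no pixel shift against the first pictures in either fixed view.

**What was off:**
- The tool slowly drifted out of vertical over the run, up to about 5° at the end. I turned the jaws so the last three parts stayed nearly level, and they settled flat on release.
- My measurements of the orange stud's y position disagreed by about 3 mm. I corrected this by sighting the stud tip through the choke's hole before lowering.
- A raw brightness comparison of the bystander areas differed evenly everywhere, apparently from exposure, so I checked them by template match instead.

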